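Close and clamp the filter hatch of a dust extractor

TASK

Put the yellow hatch cover back on the bench-top dust extractor: with its top still held off the face, hook its steel lower lip under the ledge, then swing the top down shut onto the gasket. Swing the clamp bar up across the cover into its keeper and crank the clamp screw clockwise until the orange tab pops out of its case, stopping less than half a turn after that; let go and leave the jar, the brush and the old filter where they are.

Things in the scene. Friction and masses are not known exactly. Their poses are not given: they have to be found in the camera images.
- hatch: Hatch on the extractor's blue front, which rises away from the robot at 30 degrees to the bench. Origin: centre of the black gasket's outer surface, about 150 mm up; x up the slope, y to its left, z square out of the face. Opening 100 (x) by 90 mm; gasket 124 by 114 mm, 3 mm proud of the blue face. When the cover is shut its axes match these and its back lies at z = 0, centred.
- ledge (a point): Steel ledge below the opening; the point is the middle of its up-slope edge, on its underside (hatch x -88, y 0, z 12 mm). The ledge is 4 mm thick, 100 mm wide in y, 16 mm deep under it down to a stop wall (hatch x = -104 mm), with 15 mm of room between it and the blue face. Axes as the hatch.
- cover_handle (a point): Centre of the loose yellow cover's handle. The cover first lies flat on the bench, handle up. Cover axes: x to its top (handle) edge, z out of its front. Handle: black bar 14 mm square, 90 mm along y (78 mm between its legs), centre 40 mm above the cover's back and 52 mm up in x from its middle. Plate 150 (x) by 125 by 10 mm, 0.3 to 0.5 kg; steel disc 44 mm wide, 4 mm high in its middle.
- cover_lip (a point): Middle of the free end of the cover's steel lip, a flat tongue flush with the cover's back at its lower (-x) edge: 90 mm wide, 5 mm thick, sticking out 26 mm. The point is 101 mm from the plate's middle, 153 mm from the handle in x, 2.5 mm above the back. The lip goes under the ledge with the cover up to about 20 degrees open.
- clamp_bar (a joint): Swing of the steel clamp bar, rad: 0 = straight across the cover at its stop in the keeper; grows as it swings down the slope, clockwise seen from above the face. Starts 1.55 to 1.85, hanging beside the hatch. Stays where left; 5 to 15 N at its knob moves it up the slope; at 0 a spring ball clicks up behind its end. Bar 28 mm wide, 34 to 50 mm off the gasket plane.
- bar_pivot (a point): Pivot of the clamp bar: on its turning axis (square to the face), half-way through the bar, left of the hatch at hatch x 0, y 96, z 42 mm. The keeper for its free end is on the right at hatch y -101 mm and no higher than the bar. Axes as the hatch.
- bar_knob (a point): Middle of the round black knob standing on the bar near its free end, for swinging it: 20 mm thick, from 50 to 88 mm off the gasket plane (this point 70 mm), 168 mm from the pivot's axis. Fixed to the bar.
- crank (a joint): Turn of the clamp screw's crank, rad; grows clockwise seen from above the face and drives the rubber-footed spindle down 8 mm a turn. Starts 0 to 1.2; at 0 its arm points along the bar to the pivot. On the shut cover the foot meets the steel disc at about 3.5 and the tab pops out at about 6.7. Stays where left; about 3 N at the grip turns it.
- crank_axis (a point): Point on the crank's turning axis, level with the middle of the red grip; 96 mm from the bar's pivot along the bar. The axis is square to the hatch face.
- grip_mid (a point): Middle of the crank's round red grip: 22 mm thick, 48 mm long, parallel to the crank's axis and 45 mm from it, free to spin on its pin, its outer end free. 116 mm off the gasket plane at crank 0; comes down 8 mm a turn.
- clamp_nut (a joint): Lift of the brass sprung nut out of the bar as the foot presses on the cover, m: 0 at rest; about 14 N plus 6 N per mm. At about 0.004 (some 40 N) it lets the tab go. Above 0.008 is too tight.
- force_tab (a joint): The sprung orange force tab in the black case on the bar near the pivot, m: 0 = held in, 0.022 = popped out of the case's up-slope side (14 mm wide, sticks out about 18 mm). It stays out.
- jar: Bystander: amber glass jar with a steel lid, 68 mm across, 95 mm high, on the bench. Origin under its middle.
- dust_brush: Bystander: wooden-handled dusting brush, 200 mm long, lying on the bench. Origin under its middle.
- old_filter: Bystander: used pleated filter cartridge standing on the bench, 92 mm across, 120 mm high. Origin under its middle.
Mind the look-alikes: they are no part of the job. What is meant by the part that bears cover_handle is not pink, and is the smaller of those in its own colour.

How it is judged:
On the way, in this order (a step that is already met when the one before it is completed fails the run):
1. the cover's lip is under the ledge while the cover stands at least 4 degrees open (x of cover_lip in the frame of hatch between -0.108 and -0.092 m and z of cover_lip in the frame of hatch between -0.008 and 0.012 m and y of cover_lip in the frame of hatch between -0.014 and 0.014 m and angle between the z axis of cover_handle and the z axis of hatch, either way round above 0.07 rad), for 0.1 s.
2. the cover is swung shut on the gasket, its lip still under the ledge (x of cover_lip in the frame of hatch between -0.108 and -0.092 m and z of cover_lip in the frame of hatch between -0.008 and 0.012 m and y of cover_lip in the frame of hatch between -0.014 and 0.014 m and z of cover_handle in the frame of hatch between 0.036 and 0.044 m and x of cover_handle in the frame of hatch between 0.044 and 0.06 m and angle between the z axis of cover_handle and the z axis of hatch, either way round below 0.04 rad and angle between the x axis of cover_handle and the x axis of hatch, either way round below 0.1 rad), for 0.2 s.
3. the clamp bar is across the shut cover (all of step 2 and value of joint clamp_bar below 0.06 rad), for 0.2 s.
4. the screw is tightened until the tab pops out (all of step 3 and value of joint force_tab above 0.015 m and value of joint clamp_nut between 0.003 and 0.008 m), for 0.2 s.
At the end, for the whole second after the job is handed in: Cover shut on the gasket within 8 mm up or down, 14 mm sideways and 0.04 rad of flat, lip at least 4 mm under the ledge; clamp bar within 0.06 rad of straight across; tab out 15 mm or more, nut lifted 3 to 8 mm; all released (all of step 4); the robot touches nothing.
It fails at once if the clamp is overtightened (nut lifted more than 8 mm, about half a turn past the tab) (value of joint clamp_nut above 0.008 m).
It fails at once if the jar is pushed more than 30 mm or tipped (distance of jar from where it was at the start of the episode above 0.03 m or angle between jar's own z axis and vertical above 0.5 rad).
It fails at once if the dusting brush is pushed more than 30 mm (distance of dust_brush from where it was at the start of the episode above 0.03 m).
It fails at once if the old filter is pushed more than 30 mm or tipped (distance of old_filter from where it was at the start of the episode above 0.03 m or angle between old_filter's own z axis and vertical above 0.5 rad).
It also fails if it takes over 69 s, if anything falls off the work surface, if the arm or the gripper's body presses on something with over 40 N, if the wrist force passes 120 N, or if a joint passes its speed limit or range.

ROBOT

A 7-joint arm with a two-finger parallel gripper is mounted at the origin on the work surface. World frame = base frame: x ahead of the robot, y to its left, z up, the work surface at z = 0. Lengths are in m, angles in rad, forces in N, time in s.
With the tool pointing down it reaches from about 0.4 to 0.85 m from the base axis. Payload 10.4 kg.
Tool frame: the origin (TCP) lies between the finger pads; the fingertips stand ahead of it and the grasp point (between the pads) lies 8 mm behind it (robot.tcp_to_tips is the z of the fingertips in the tool frame, in m); z points along the fingers, y is the direction in which the jaws open and shut (so a half turn about z gives the same grasp; the last joint's range is limited). The gripper opens to 85 mm and grips with 20 to 120 N. Pads are 22 mm wide; open, the fingers measure 114 mm over their backs; the gripper's body (76 mm by 85 mm) begins 54 mm behind the grasp point. The pads swing forward as they close: fully open they stand 13 mm farther back than shut.
Start: joints at [1.121, 0.332, -0.065, 1.46, 0.022, 1.35, -0.088], TCP at [0.259, -0.569, 0.242] pointing down, gripper open.
Joint ranges: [-2.6, 2.6], [-0.5, 2.12], [-1.47, 1.34], [0.16, 2.42], [-1.27, 4.41], [0.06, 2.06], [-2.6, 2.6]. Speed limits (rad/s): [2.22, 2.22, 2.79, 2.79, 3.14, 3.14, 3.14].

INTERFACE

Orientations are given as a unit quaternion [x, y, z, w].
In Python, from plant import robot gives the robot as it stands. The module is installed in compiled form; this text tells all that it offers.
- The arm moves only by the tool carry_out, never from a script. Its argument "plan" is text: rows parted by semicolons, each of 6 numbers parted by spaces: the shift along the tool's x, y, z in cm, then the turn, a rotation vector about the tool's x, y, z in rad. A call has exactly 10 rows; each row shifts and turns the commanded pose from where the row before left it, along the tool's axes as they then stand; what a row does not reach is not made up. A row lasts 1/12 s, in which the tool goes at most 41.7 mm and 7.16 degrees, less where a joint would pass 70% of its speed; a pose out of reach is approached as far as the arm can. A call is refused whole if a number of a shift passes 4.17 or a number of a turn 0.125, either way. A call with a gripper value outside its range is refused whole. "hand" is the opening, from 0 (shut) to 1 (fully open), set as the call begins (left out, the last holds). The fingers move at their own pace and stop on an object; "squeeze" is the grip in N (left out, the last holds). Time passes only in rows, so rows that do not move let the fingers close, or fill a call up. It gives the time, the measured TCP pose, the force and the opening at its end, in the units of the state.
- robot.read_state(): the state, without advancing time (a new reading comes with each control period).
- robot.capture(name): name is "scene" or "top" or "wrist"; returns the picture (420x560x3 uint8, red, green, blue); there is no depth.
- robot.camera_info(name): a dict with "camera_matrix" (3x3 intrinsics, pixels), "k1" (the pictures are not rectified: a ray, as slopes to the right and down, at radius r is drawn at 1 + k1 r^2 times it, then the intrinsics apply), "pose" (4x4, takes a point from camera to world coordinates). Camera axes: x right, y up, looking along -z (the intrinsics and any distortion apply to the point x, -y, -z); pixel columns grow to the right and rows downward; lengths in m; the calibration is good to about 2 mm. A picture is of the moment at which its call begins: read the wrist's pose just before it. camera_info takes no time and is no camera call; for the wrist camera it gives the pose at the moment of the call.
- robot.hand_in(): hands the job in, once; it reports no verdict.
The state is a dict: "time_s": time; "qpos": joint angles; "qvel": joint speeds; "joint_torque": joint torques, N m; "tcp_pos": TCP position; "eef_rot": TCP orientation; "wrist_force": force on the tool from outside, world axes, zero at the start; "moment": the same for the moment, N m; "finger_gap": opening from 0.0 (shut) to 1.0 (fully open).
Only numpy, scipy, OpenCV 4.12 (cv2) and the standard library are available. Lean on these libraries where they do the work, as an engineer would, in place of code of your own. Each camera call takes 0.05 s, during which the arm holds its last target.

## Working session

There is one attempt and no reset: what is moved stays moved. The work goes in short steps, Python scripts to look and compute and a tool call to move; the robot and the scene stay as the last step left them, time stands still between calls to the robot, and variables do not carry over. Pictures are saved under pics/ and viewed, and the job is handed in when it is done.

Besides the shell and the picture viewer there is one more tool, called after "Emit:" by a JSON object that holds its "op" and its "data", one argument or row to a line. carry_out: Moves the arm, as the interface text tells. Its arguments: {"type":"object","properties":{"plan":{"type":"string"},"hand":{"type":"number"},"squeeze":{"type":"number"}},"required":["plan"]}

```bash
mkdir -p pics; ls; python3 - <<'E'
from plant import robot
import cv2, numpy as np
np.set_printoptions(precision=4,suppress=True)
for n in ["scene","top","wrist"]:
    im=robot.capture(n); cv2.imwrite(f"pics/{n}0.png",im[:,:,::-1])
    i=robot.camera_info(n); print(n,i["camera_matrix"],i["k1"],i["pose"])
print(robot.read_state()); print(robot.tcp_to_tips)
E
```

```text
pics
scene [[526.9917   0.     273.816 ]
 [  0.     526.9917 206.3707]
 [  0.       0.       1.    ]] -0.0012460371782092871 [[-0.7362 -0.3837  0.5575  1.319 ]
 [ 0.6765 -0.3944  0.622   0.9217]
 [-0.0188  0.835   0.5499  1.0286]
 [ 0.      0.      0.      1.    ]]
top [[471.8794   0.     272.6422]
 [  0.     471.8794 204.5439]
 [  0.       0.       1.    ]] 0.011047339038083175 [[-0.0149  0.9902 -0.1386  0.19  ]
 [-0.9999 -0.014   0.0076 -0.0732]
 [ 0.0056  0.1387  0.9903  1.8639]
 [ 0.      0.      0.      1.    ]]
wrist [[294.5056   0.     280.0352]
 [  0.     294.5056 214.2082]
 [  0.       0.       1.    ]] -0.03328345337475089 [[ 0.4136  0.8629  0.2903  0.3341]
 [-0.9104  0.3922  0.1313 -0.5348]
 [-0.0006 -0.3187  0.9479  0.3729]
 [ 0.      0.      0.      1.    ]]
{'time_s': 0.15, 'qpos': array([ 1.1214,  0.3328, -0.0647,  1.4608,  0.0216,  1.3499, -0.0885]), 'qvel': array([ 0.0014, -0.0027, -0.0011, -0.0024,  0.0004, -0.0002, -0.0007]), 'joint_torque': array([  0.0012, -62.5828,   0.0495, -39.1853,   0.0163,   0.0075,
         0.    ]), 'tcp_pos': array([ 0.2586, -0.5687,  0.2417]), 'eef_rot': array([ 0.9773,  0.2118, -0.0001, -0.0006]), 'wrist_force': array([-0.5536,  0.3044, -1.0581]), 'moment': array([ 0.0188, -0.0184,  0.0065]), 'finger_gap': 1.0024027009600283}
0.011
```

View pics/scene0.png

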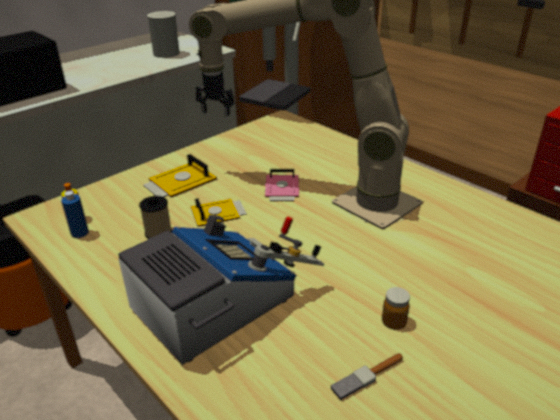

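View pics/top0.png

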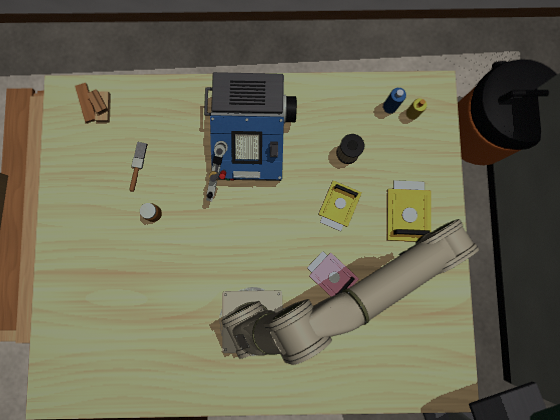

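View pics/wrist0.png

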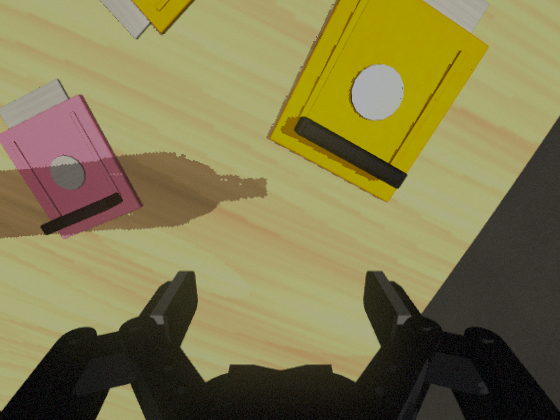

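Candidates: small yellow cover at top (340,203), large yellow at (410,212), pink at (332,275). The small yellow one fits: it is not pink and is the smaller of the two yellows. I'll confirm in an enlarged crop.

```bash
cat > h.py <<'E'
from plant import robot
import cv2, numpy as np
from scipy.spatial.transform import Rotation as R
from scipy.optimize import least_squares
np.set_printoptions(precision=4,suppress=True)
class Cam:
    def __init__(s,n=None,info=None):
        i=info or robot.camera_info(n); s.K=np.array(i["camera_matrix"]); s.k=i["k1"]; s.T=np.array(i["pose"])
    def proj(s,p):
        p=np.atleast_2d(p); c=(p-s.T[:3,3])@s.T[:3,:3]
        x=c[:,0]/-c[:,2]; y=-c[:,1]/-c[:,2]; f=1+s.k*(x*x+y*y)
        return np.c_[s.K[0,0]*x*f+s.K[0,2], s.K[1,1]*y*f+s.K[1,2]]
    def ray(s,uv):
        uv=np.atleast_2d(uv).astype(float)
        d=(uv-[s.K[0,2],s.K[1,2]])/s.K[0,0]; u=d.copy()
        for _ in range(20): u=d/(1+s.k*(u**2).sum(1,keepdims=True))
        v=np.c_[u[:,0],-u[:,1],-np.ones(len(u))]@s.T[:3,:3].T
        return s.T[:3,3],v/np.linalg.norm(v,axis=1,keepdims=True)
    def onz(s,uv,z):
        o,v=s.ray(uv); return o+v*((z-o[2])/v[:,2])[:,None]
def snap(n,name):
    c=Cam(n); im=robot.capture(n); cv2.imwrite(f"pics/{name}.png",im[:,:,::-1]); np.savez(f"pics/{name}.npz",K=c.K,k=c.k,T=c.T); return im,c
def load(name):
    d=np.load(f"pics/{name}.npz"); return Cam(info={"camera_matrix":d["K"],"k1":float(d["k"]),"pose":d["T"]})
def crop(src,dst,x0,y0,x1,y1,s):
    im=cv2.imread(f"pics/{src}.png")[y0:y1,x0:x1]; cv2.imwrite(f"pics/{dst}.png",cv2.resize(im,None,fx=s,fy=s,interpolation=cv2.INTER_CUBIC))
E
python3 - <<'E'
from h import *
for n in ["scene","top","wrist"]:
    c=Cam(n); np.savez(f"pics/{n}0.npz",K=c.K,k=c.k,T=c.T)
crop("top0","c1",300,160,460,280,5)
crop("top0","c2",190,60,310,215,3.8)
crop("scene0","c3",110,140,340,340,3.4)
t=Cam("top")
print(t.onz([[340,203],[410,212],[247,147],[150,213],[350,150],[137,168]],0))
E
```

```text
[[ 0.4532 -0.3566  0.    ]
 [ 0.4131 -0.6341  0.    ]
 [ 0.6879  0.0129  0.    ]
 [ 0.4237  0.3997  0.    ]
 [ 0.6697 -0.4047  0.    ]
 [ 0.6068  0.4556  0.    ]]
```

View pics/c1.png

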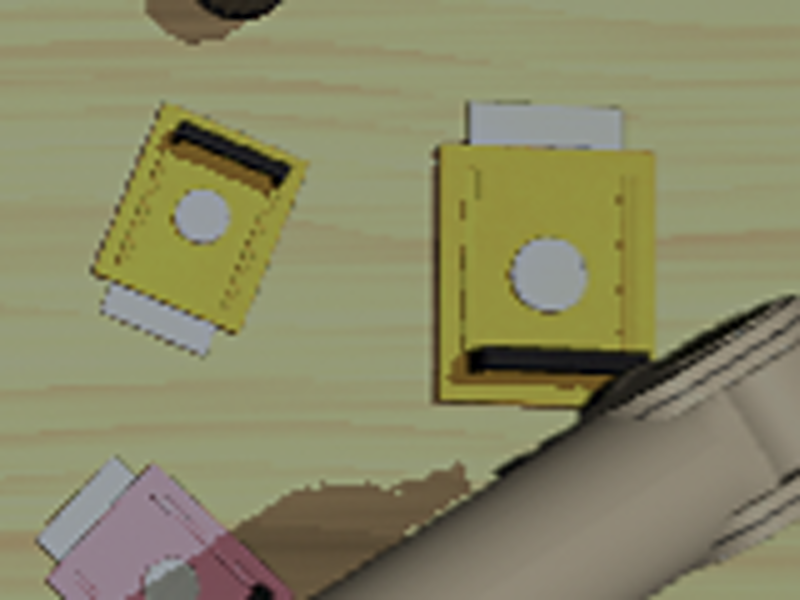

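View pics/c2.png

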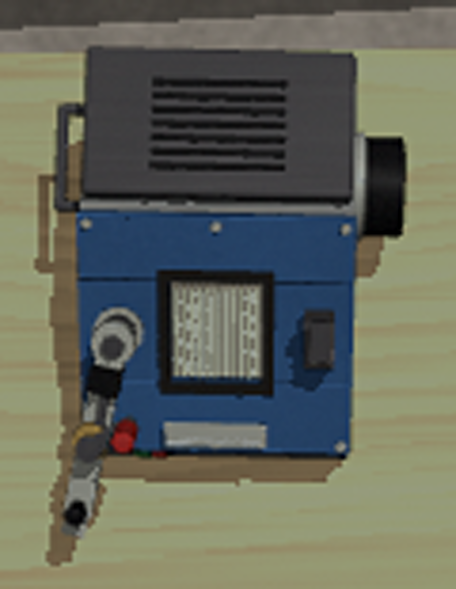

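View pics/c3.png

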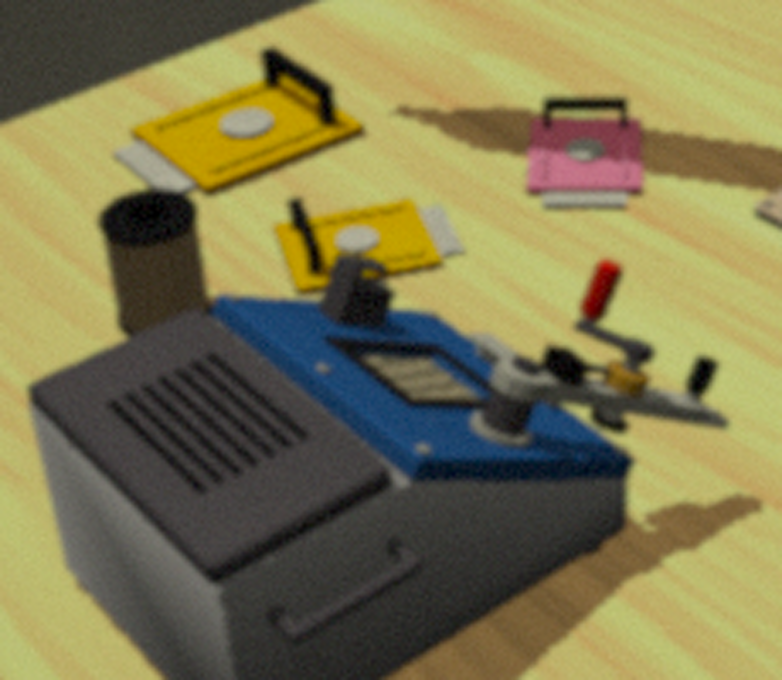

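The enlarged crop confirms it: the cover at top (340,203) is yellow, about 122 mm wide, and clearly smaller than the yellow one at (410,212). Next I'll write a planning helper and get a closer wrist view.

```bash
cat >> h.py <<'E'
def pose():
    s=robot.read_state(); return np.array(s["tcp_pos"]),R.from_quat(s["eef_rot"])
def plan(p0,r0,p1,r1,n,pad=10,rnd=(2,3)):
    """rows of straight line with constant turn, prints"""
    w=(r0.inv()*r1).as_rotvec(); rows=[]; pc,rc=np.array(p0),r0
    for k in range(1,n+1):
        pt=p0+(p1-p0)*k/n; rt=r0*R.from_rotvec(w*k/n)
        sh=np.round(rc.inv().apply(pt-pc)*100,rnd[0]); tu=np.round((rc.inv()*rt).as_rotvec(),rnd[1])
        rows.append(np.r_[sh,tu]); pc=pc+rc.apply(sh/100); rc=rc*R.from_rotvec(tu)
    print("max shift mm",max(np.linalg.norm(r[:3]) for r in rows)*10,"max turn deg",np.degrees(max(np.linalg.norm(r[3:]) for r in rows)))
    while len(rows)%pad: rows.append(np.zeros(6))
    for i in range(0,len(rows),10): print("; ".join(" ".join(f"{v+0:g}" for v in r) for r in rows[i:i+10]))
    return pc,rc
def toolrot(yd,zd):
    z=np.array(zd)/np.linalg.norm(zd); y=np.array(yd)-np.dot(yd,z)*z; y/=np.linalg.norm(y)
    return R.from_matrix(np.c_[np.cross(y,z),y,z])
def st():
    s=robot.read_state(); print("t",round(s["time_s"],2),"tcp",s["tcp_pos"],"tx/ty/tz",R.from_quat(s["eef_rot"]).as_matrix().T.round(3).tolist(),"F",s["wrist_force"],"gap",round(s["finger_gap"],3),"q",s["qpos"])
E
python3 - <<'E'
from h import *
p,r=pose()
r1=toolrot([np.cos(np.radians(-24)),np.sin(np.radians(-24)),0],[0,0,-1])
plan(p,r,np.array([.42,-.43,.30]),r1,7)
E
```

```text
max shift mm 31.595727559276114 max turn deg 5.958761069360562
2.92 -0.85 -0.83 0 0 -0.104; 2.99 -0.54 -0.83 0 0 -0.103; 3.03 -0.23 -0.84 0 0 -0.104; 3.04 0.08 -0.83 -0.001 0 -0.103; 3.01 0.4 -0.83 0 0 -0.104; 2.96 0.7 -0.83 0 0 -0.104; 2.87 1.02 -0.84 0 0 -0.103; 0 0 0 0 0 0; 0 0 0 0 0 0; 0 0 0 0 0 0
```

Emit:
{"op": "carry_out", "data": {
  "plan": "2.92 -0.85 -0.83 0 0 -0.104; 2.99 -0.54 -0.83 0 0 -0.103; 3.03 -0.23 -0.84 0 0 -0.104; 3.04 0.08 -0.83 0 0 -0.103; 3.01 0.4 -0.83 0 0 -0.104; 2.96 0.7 -0.83 0 0 -0.104; 2.87 1.02 -0.84 0 0 -0.103; 0 0 0 0 0 0; 0 0 0 0 0 0; 0 0 0 0 0 0",
  "hand": 1
}}

```text
time_s: 0.98
tcp_pos: [0.4196, -0.4306, 0.3002]
eef_rot: [0.839, 0.544, -0.0, -0.0]
wrist_force: [-0.6, -0.5, -0.3]
finger_gap: 0.994
```

```bash
python3 - <<'E'
from h import *
st(); snap("wrist","w1")
E
```

```text
t 0.98 tcp [ 0.4196 -0.4306  0.3002] tx/ty/tz [[0.408, 0.913, -0.0], [0.913, -0.408, -0.001], [-0.001, -0.0, -1.0]] F [-0.572  -0.4605 -0.2829] gap 0.994 q [ 0.9365  0.2707 -0.2668  1.4251  0.0715  1.4559  0.2504]
```

View pics/w1.png

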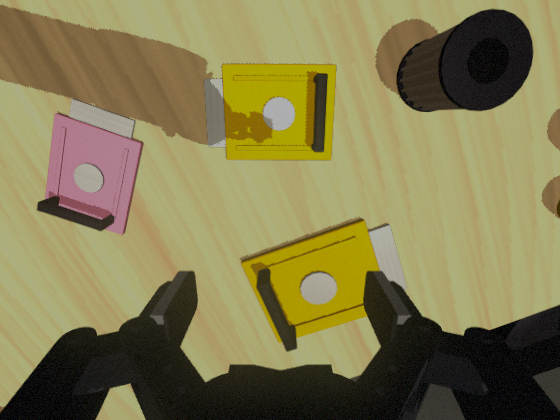

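```bash
python3 - <<'E'
from h import *
crop("w1","w1c",195,50,345,170,5.2)
E
```

```text
(no output)
```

View pics/w1c.png

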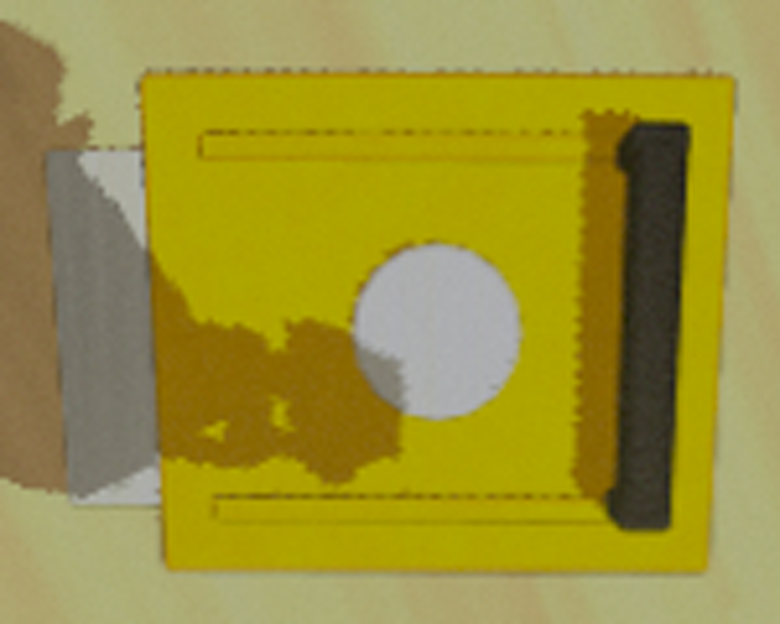

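```bash
cat > fitcover.py <<'E'
from h import *
def fit(c,obj,uv,z=True):
    obj=np.array(obj)/1000; uv=np.array(uv)
    def f(v):
        P=R.from_euler("z",v[2]).apply(obj)+[v[0],v[1],v[3]]
        return np.r_[(c.proj(P)-uv).ravel(), v[3]/0.001*0.5]
    s=least_squares(f,[.45,-.36,-.4,0],loss="soft_l1"); return s.x,f(s.x)
E
python3 - <<'E'
from fitcover import *
c=load("w1")
obj=[[75,62.5,10],[-75,62.5,10],[-75,-62.5,10],[75,-62.5,10],[-101,45,5],[-101,-45,5],[0,0,14],[59,45,47],[59,-45,47]]
uv=np.array([[735,76],[143,74],[167,570],[708,570],[47,150],[72,503],[437,330],[690,123],[670,529]])/5.2+[195,50]
x,r=fit(c,obj,uv); print(x,np.degrees(x[2])); print(r[:-1].reshape(-1,2))
m=R.from_euler("z",x[2]); print("handle",m.apply([.052,0,.040])+[x[0],x[1],0])
# hatch view plan
p,r0=pose()
r1=toolrot([1,0,0],[0,0,-1])
t=Cam(info=dict(np.load("pics/top0.npz")) and {"camera_matrix":np.load("pics/top0.npz")["K"],"k1":float(np.load("pics/top0.npz")["k"]),"pose":np.load("pics/top0.npz")["T"]})
print(t.onz([[246.8,147.4]],.15))
E
```

```text
[ 0.4534 -0.3533 -0.4235 -0.0024] -24.26585534065478
[[ 0.2237 -0.4586]
 [-0.6954 -0.4027]
 [-0.4595  0.0781]
 [ 0.2226  0.3781]
 [-0.1589 -0.0454]
 [-0.3444  0.1817]
 [ 0.0469  0.4251]
 [ 0.3682  1.2027]
 [ 0.6673 -1.2482]]
handle [ 0.5008 -0.3747  0.04  ]
[[0.6463 0.0067 0.15  ]]
```

Small cover found, with plate corners at w1 (222,64), (336,64), (227,160) and (331,160): handle at about (0.501, -0.375), yaw -24.3°. Next, a look at the hatch.

```bash
python3 - <<'E'
from h import *
p,r0=pose()
plan(p,r0,np.array([.58,-.09,.36]),toolrot([1,0,0],[0,0,-1]),10)
E
```

```text
max shift mm 38.274926518544746 max turn deg 2.4637185190625397
3.77 0.07 -0.6 0 0 -0.042; 3.76 0.23 -0.6 0 0 -0.042; 3.76 0.39 -0.6 0 0 -0.042; 3.73 0.55 -0.6 0 0 -0.043; 3.7 0.7 -0.6 -0.001 0 -0.042; 3.67 0.86 -0.6 0 0 -0.042; 3.63 1.02 -0.6 0 0 -0.042; 3.59 1.16 -0.6 0 0 -0.042; 3.54 1.32 -0.6 0 0 -0.042; 3.47 1.46 -0.6 0 0 -0.043
```

Emit:
{"op": "carry_out", "data": {
  "plan": "3.77 0.07 -0.6 0 0 -0.042; 3.76 0.23 -0.6 0 0 -0.042; 3.76 0.39 -0.6 0 0 -0.042; 3.73 0.55 -0.6 0 0 -0.043; 3.7 0.7 -0.6 0 0 -0.042; 3.67 0.86 -0.6 0 0 -0.042; 3.63 1.02 -0.6 0 0 -0.042; 3.59 1.16 -0.6 0 0 -0.042; 3.54 1.32 -0.6 0 0 -0.042; 3.47 1.46 -0.6 0 0 -0.043"
}}

```text
time_s: 1.87
tcp_pos: [0.5803, -0.0888, 0.3606]
eef_rot: [0.707, 0.708, -0.0, 0.0]
wrist_force: [-0.2, -0.5, -0.2]
finger_gap: 1.004
```

```bash
python3 - <<'E'
from h import *
snap("wrist","w2"); snap("wrist","w3"); st()
E
```

```text
t 1.97 tcp [ 0.5816 -0.0827  0.361 ] tx/ty/tz [[-0.012, 1.0, 0.003], [1.0, 0.012, 0.001], [0.001, 0.003, -1.0]] F [-0.7023 -0.2798  0.1093] gap 0.994 q [ 0.5053  0.2609 -0.5526  1.3376  0.1331  1.5792 -0.0192]
```

View pics/w3.png

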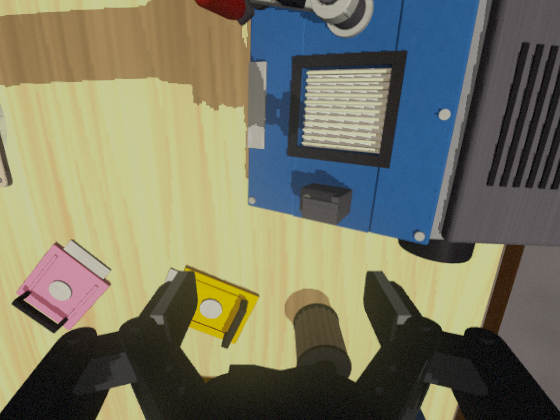

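```bash
python3 - <<'E'
from h import *
crop("w3","w3c",235,30,425,230,3)
E
```

```text
(no output)
```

View pics/w3c.png

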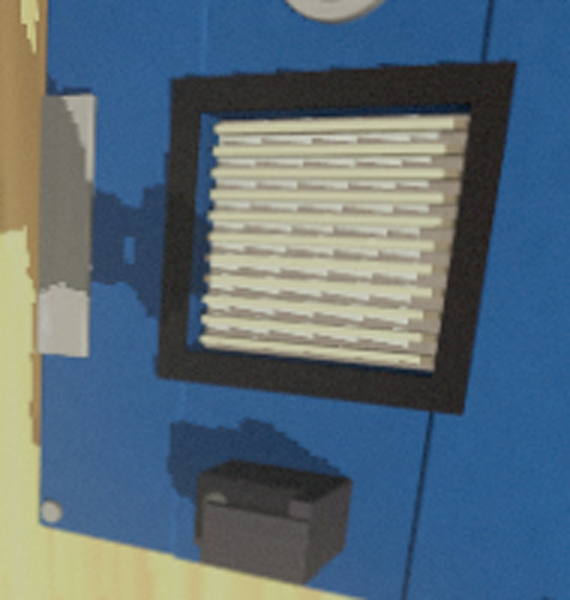

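```bash
cat > fithatch.py <<'E'
from h import *
def hrot(yaw,pitch): return R.from_euler("z",yaw)*R.from_euler("y",-pitch)
def fit(views,pfree=False):
    def f(v):
        out=[]
        for c,o,u in views: out.append((c.proj(hrot(v[3],v[4]).apply(np.array(o)/1000)+v[:3])-u).ravel())
        return np.r_[np.concatenate(out),(v[4]-np.pi/6)*(300 if pfree else 1e5)]
    s=least_squares(f,[.646,.007,.15,0,np.pi/6],loss="soft_l1"); return s.x,f(s.x)
O=[[-62,57,0],[62,57,0],[62,-57,0],[-62,-57,0],[-88,50,16],[-88,-50,16]]
V3=(load("w3"),O,np.array([[172,80],[516,62],[463,412],[158,377],[96,95],[88,357]])/3+[235,30])
E
python3 - <<'E'
from fithatch import *
for pf in (0,1):
    x,r=fit([V3],pf); print(x,np.degrees(x[3:])); print(r[:-1].reshape(-1,2))
c=load("top0"); H=hrot(x[3],x[4]); print(c.proj(H.apply(np.array(O)/1000)+x[:3]))
c=load("scene0"); print(c.proj(H.apply(np.array(O)/1000)+x[:3]))
c=load("w2"); print(c.proj(H.apply(np.array(O)/1000)+x[:3]),V3[0].proj(H.apply(np.array(O)/1000)+x[:3]))
E
```

```text
[ 0.6488  0.01    0.1465 -0.0295  0.5236] [-1.6898 30.    ]
[[ 0.8523 -0.1527]
 [-0.2087 -0.2263]
 [-0.2364  0.2355]
 [ 0.4428  0.0132]
 [-0.4177  0.0651]
 [-0.1582  0.0967]]
[ 0.6488  0.01    0.1465 -0.0295  0.5234] [-1.6893 29.9889]
[[ 0.8505 -0.1528]
 [-0.2078 -0.222 ]
 [-0.2336  0.2316]
 [ 0.4418  0.0129]
 [-0.4195  0.0643]
 [-0.1593  0.0971]]
[[231.005  162.6856]
 [230.4051 130.3801]
 [261.3285 130.875 ]
 [261.1183 163.1575]
 [232.6255 170.5694]
 [259.1153 170.9823]]
[[263.4297 261.0142]
 [230.4166 260.1213]
 [204.8809 240.1565]
 [237.8579 242.2239]
 [270.261  254.8505]
 [247.7125 238.7513]]
[[294.0627  46.5264]
 [409.6806  37.0671]
 [392.7494 157.2703]
 [290.0134 147.688 ]
 [267.1925  52.2208]
 [265.7525 141.2817]] [[293.1838  56.5139]
 [406.7922  50.4446]
 [389.0997 167.565 ]
 [288.1085 155.6795]
 [266.5805  61.731 ]
 [264.174  149.0971]]
```

The hatch fit is good: w3 gasket corners at (293,57), (407,51), (389,167) and (288,156) with sub-pixel residuals. Next I'll take a settled second view facing the hatch, with the bar, knob and crank in frame.

```bash
python3 - <<'E'
from fithatch import *
x,_=fit([V3]); H=hrot(x[3],x[4]); M=H.as_matrix()
# commanded pose estimate: prior plan target
p=np.array([.58,-.09,.36]); p,r0=pose()[0],pose()[1]
print(pose()[0])
plan(np.array([.5816,-.084,.361]),r0,H.apply([-.06,0,.2])+x[:3],toolrot(M[:,0],-M[:,2]),6)
E
```

```text
[ 0.5816 -0.0827  0.361 ]
max shift mm 24.75116158890326 max turn deg 5.003794962979556
1.65 -1.39 1.19 -0.087 -0.002 0.007; 1.65 -1.51 1.06 -0.087 -0.002 0.006; 1.64 -1.6 0.92 -0.087 -0.003 0.007; 1.63 -1.68 0.78 -0.087 -0.002 0.006; 1.62 -1.76 0.62 -0.087 -0.002 0.007; 1.61 -1.81 0.46 -0.087 -0.002 0.006; 0 0 0 0 0 0; 0 0 0 0 0 0; 0 0 0 0 0 0; 0 0 0 0 0 0
```

Emit:
{"op": "carry_out", "data": {
  "plan": "1.65 -1.39 1.19 -0.087 0 0.007; 1.65 -1.51 1.06 -0.087 0 0.006; 1.64 -1.6 0.92 -0.087 0 0.007; 1.63 -1.68 0.78 -0.087 0 0.006; 1.62 -1.76 0.62 -0.087 0 0.007; 1.61 -1.81 0.46 -0.087 0 0.006; 0 0 0 0 0 0; 0 0 0 0 0 0; 0 0 0 0 0 0; 0 0 0 0 0 0"
}}

```text
time_s: 2.8
tcp_pos: [0.4976, 0.0097, 0.2914]
eef_rot: [0.696, 0.67, 0.183, 0.183]
wrist_force: [-0.2, -0.2, 0.9]
finger_gap: 0.999
```

```bash
python3 - <<'E'
from h import *
snap("wrist","w4"); st()
E
```

```text
t 2.85 tcp [0.4976 0.0099 0.2911] tx/ty/tz [[0.035, 0.999, 0.011], [0.866, -0.036, 0.499], [0.499, -0.008, -0.866]] F [0.0372 0.5933 0.1054] gap 0.999 q [ 0.5583 -0.3607 -0.5685  2.0955 -0.2261  0.8355  0.0375]
```

View pics/w4.png

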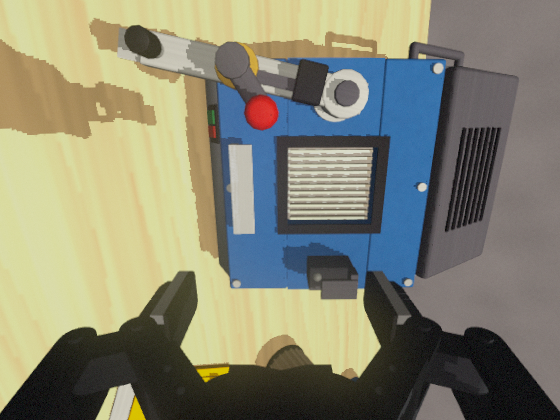

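```bash
python3 - <<'E'
from h import *
crop("w4","w4c",215,125,400,245,4.2)
crop("w4","w4d",110,10,380,140,2.9)
E
```

```text
(no output)
```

View pics/w4c.png

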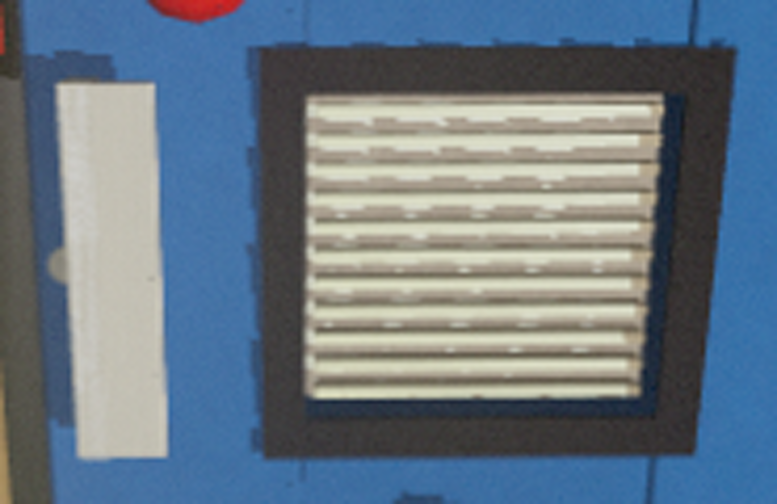

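View pics/w4d.png

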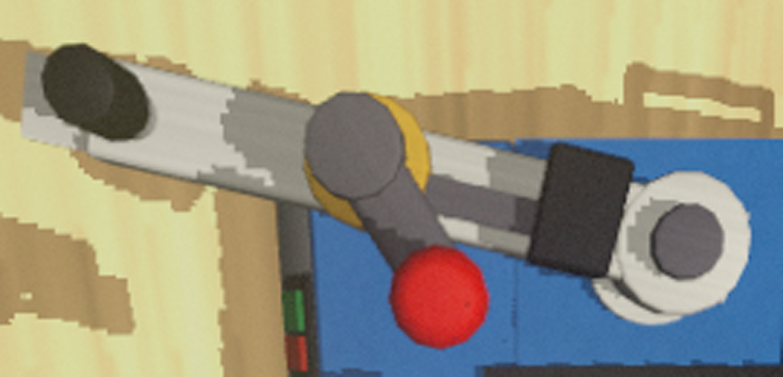

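```bash
cat >> fithatch.py <<'E'
V4=(load("w4"),O,np.array([[261,47],[736,47],[693,455],[265,457],[154,83],[167,457]])/4.2+[215,125])
E
python3 - <<'E'
from fithatch import *
for v in ([V4],[V3,V4]):
    x,r=fit(v,1); print(x,np.degrees(x[3:])); print(r[:-1].reshape(-1,2))
x,_=fit([V3,V4]); np.save("hatch.npy",x); print(x)
H=hrot(x[3],x[4]); c=load("w4")
def tohatch(uv,z):
    o,v=c.ray(uv); o=H.inv().apply(o-x[:3]); v=H.inv().apply(v); return (o+v*((z-o[2])/v[:,2])[:,None])[0]
k=tohatch([136.9,38.3],.088); print("knob",k, "r",np.hypot(k[0],k[1]-.096),"ang",np.arctan2(-k[0],.096-k[1]))
g=tohatch([260.7,112.8],.1385); print("grip",g)
th=np.arctan2(-k[0],.096-k[1]); ax=np.array([-np.sin(th),-np.cos(th)])*.096+[0,.096]; d=g[:2]-ax; print("axis",ax,"r",np.linalg.norm(d))
# crank angle: 0 along -bar dir; clockwise from above: (x up,y left): angle measured ccw from x axis decreases
a0=np.arctan2(np.cos(th),np.sin(th)); a=np.arctan2(d[1],d[0]); print("crank",(a0-a)%(2*np.pi))
E
```

```text
[ 0.6485  0.0094  0.1489 -0.0345  0.5236] [-1.9774 29.9979]
[[-0.2993  0.3694]
 [ 0.0488  0.0058]
 [ 0.1909 -0.0604]
 [-0.3454  0.1271]
 [ 0.1884 -0.2219]
 [ 0.1852 -0.1991]]
[ 0.6485  0.0096  0.1486 -0.0319  0.5238] [-1.8281 30.0098]
[[ 0.8328 -0.2508]
 [ 0.4843 -0.0873]
 [ 0.0246  1.035 ]
 [ 0.1811  0.4246]
 [-0.5996 -0.0729]
 [-0.5311  0.4184]
 [-0.5316  0.2867]
 [-0.1798 -0.3399]
 [ 0.1579 -0.4149]
 [-0.3411 -0.0213]
 [-0.0298 -0.2339]
 [ 0.1909 -0.2891]]
[ 0.6485  0.0096  0.1486 -0.0319  0.5236]
knob [-0.1631  0.1341  0.088 ] r 0.16751077370285228 ang 1.800452679093101
grip [-0.07    0.0795  0.1385]
axis [-0.0935  0.1179] r 0.04500875275229097
crank 0.7922078994240713
```

```bash
python3 - <<'E'
from h import *
c=load("w1")
obj=np.array([[75,62.5,10],[-75,62.5,10],[-75,-62.5,10],[75,-62.5,10],[-101,45,5],[-101,-45,5],[0,0,14],[52,0,47]])/1000
uv=np.array([[735,76],[143,74],[167,570],[708,570],[47,150],[72,503],[437,330],[655,326]])/5.2+[195,50]
def f(v): return (c.proj(R.from_euler("z",v[2]).apply(obj)+[v[0],v[1],v[3]])-uv).ravel()
s=least_squares(f,[.45,-.36,-.4,0]); print(s.x,s.fun.reshape(-1,2)); m=R.from_euler("z",s.x[2]); print("handle",m.apply([.052,0,.04])+s.x[[0,1]].tolist()+[0] if 0 else m.apply([.052,0,.04])+np.r_[s.x[:2],0])
s2=least_squares(lambda v:f(np.r_[v,0]),[.45,-.36,-.4]); print(s2.x, m.apply([.052,0,.04])+np.r_[s2.x[:2],0])
E
```

```text
[ 0.4537 -0.3531 -0.4215 -0.0045] [[-0.0229 -0.5633]
 [-0.3591 -0.2571]
 [-0.0026 -0.2433]
 [ 0.1956 -0.1531]
 [ 0.2877  0.0617]
 [ 0.1766 -0.043 ]
 [ 0.1766  0.2004]
 [-0.3884  0.9206]]
handle [ 0.5011 -0.3744  0.04  ]
[ 0.4538 -0.3533 -0.4215] [ 0.5012 -0.3746  0.04  ]
```

```bash
python3 - <<'E'
from h import *
p,r0=pose(); a=-.4215
r1=toolrot([np.cos(a),np.sin(a),0],[0,0,-1])
q=plan(p,r0,np.array([.501,-.3746,.12]),r1,12)
plan(q[0],q[1],np.array([.501,-.3746,.032]),r1,4)
E
```

```text
max shift mm 35.12919014153329 max turn deg 3.11406646652487
-3.22 -0.57 1.28 0.043 -0.009 0.031; -3.22 -0.42 1.32 0.043 -0.01 0.031; -3.21 -0.26 1.37 0.043 -0.009 0.032; -3.21 -0.09 1.41 0.042 -0.009 0.031; -3.2 0.06 1.44 0.043 -0.009 0.031; -3.18 0.22 1.46 0.043 -0.01 0.031; -3.16 0.39 1.48 0.043 -0.009 0.031; -3.13 0.55 1.49 0.043 -0.009 0.032; -3.09 0.71 1.49 0.043 -0.01 0.031; -3.06 0.87 1.49 0.043 -0.009 0.031
-3.01 1.02 1.47 0.042 -0.009 0.031; -2.97 1.19 1.45 0.043 -0.01 0.031; 0 0 0 0 0 0; 0 0 0 0 0 0; 0 0 0 0 0 0; 0 0 0 0 0 0; 0 0 0 0 0 0; 0 0 0 0 0 0; 0 0 0 0 0 0; 0 0 0 0 0 0
max shift mm 22.000227271553356 max turn deg 0.0
0 0 2.2 0 0 0; 0 0 2.2 0 0 0; 0 -0.01 2.2 0 0 0; 0.01 0 2.2 0 0 0; 0 0 0 0 0 0; 0 0 0 0 0 0; 0 0 0 0 0 0; 0 0 0 0 0 0; 0 0 0 0 0 0; 0 0 0 0 0 0
```

Emit:
{"op": "carry_out", "data": {
  "plan": "-3.22 -0.57 1.28 0.043 -0.009 0.031; -3.22 -0.42 1.32 0.043 -0.01 0.031; -3.21 -0.26 1.37 0.043 -0.009 0.032; -3.21 -0.09 1.41 0.042 -0.009 0.031; -3.2 0.06 1.44 0.043 -0.009 0.031; -3.18 0.22 1.46 0.043 -0.01 0.031; -3.16 0.39 1.48 0.043 -0.009 0.031; -3.13 0.55 1.49 0.043 -0.009 0.032; -3.09 0.71 1.49 0.043 -0.01 0.031; -3.06 0.87 1.49 0.043 -0.009 0.031",
  "hand": 0.6
}}

```text
time_s: 3.68
tcp_pos: [0.4997, -0.3131, 0.1461]
eef_rot: [0.822, 0.568, 0.029, 0.03]
wrist_force: [0.8, 0.9, 0.5]
finger_gap: 0.595
```

Emit:
{"op": "carry_out", "data": {
  "plan": "-3.01 1.02 1.47 0.042 -0.009 0.031; -2.97 1.19 1.45 0.043 -0.01 0.031; 0 0 0 0 0 0; 0 0 0 0 0 0; 0 0 0 0 0 0; 0 0 0 0 0 0; 0 0 0 0 0 0; 0 0 0 0 0 0; 0 0 0 0 0 0; 0 0 0 0 0 0"
}}

```text
time_s: 4.52
tcp_pos: [0.4999, -0.374, 0.1197]
eef_rot: [0.839, 0.544, -0.001, 0.001]
wrist_force: [-0.2, -0.2, -0.5]
finger_gap: 0.603
```

```bash
python3 - <<'E'
from h import *
st(); snap("wrist","w5"); p,r0=pose(); a=-.4215
r1=toolrot([np.cos(a),np.sin(a),0],[0,0,-1])
plan(p,r0,np.array([.501,-.3746,.032]),r1,6)
E
```

```text
t 4.52 tcp [ 0.4999 -0.374   0.1197] tx/ty/tz [[0.407, 0.913, -0.002], [0.913, -0.407, 0.001], [-0.0, -0.002, -1.0]] F [-0.1953 -0.2096 -0.4585] gap 0.603 q [ 0.7728  0.435  -0.2616  1.5961  0.1235  1.1257  0.0617]
max shift mm 14.60171222836555 max turn deg 0.08102846845413955
0 0.02 1.46 0 0 0; 0.01 0.02 1.46 0 0.001 0.001; 0 0.02 1.46 0 0 0; 0 0.02 1.46 0 0.001 0; 0 0.02 1.46 0 0 0; 0 0.02 1.46 0 0 0.001; 0 0 0 0 0 0; 0 0 0 0 0 0; 0 0 0 0 0 0; 0 0 0 0 0 0
```

View pics/w5.png

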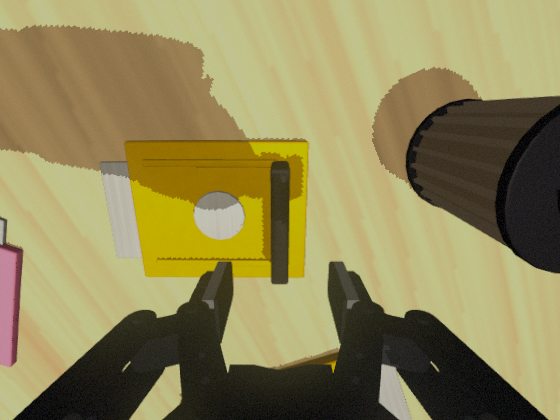

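```bash
python3 - <<'E'
from h import *
c=load("w5"); m=R.from_euler("z",-.4215)
h=np.array([.5011,-.3746,.04]); 
print(c.proj(h+m.apply(np.array([[0,45,7],[0,-45,7],[0,0,7],[-52,0,-26]])/1000)), c.proj([.4999,-.374,.1197-.011]))
E
```

```text
[[280.8669 171.5522]
 [280.5923 283.9772]
 [280.7213 231.5184]
 [219.5967 216.8437]] [[278.6073 273.8491]]
```

Emit:
{"op": "carry_out", "data": {
  "plan": "0 0.02 1.46 0 0 0; 0 0.02 1.46 0 0 0; 0 0.02 1.46 0 0 0; 0 0.02 1.46 0 0 0; 0 0.02 1.46 0 0 0; 0 0.02 1.46 0 0 0; 0 0 0 0 0 0; 0 0 0 0 0 0; 0 0 0 0 0 0; 0 0 0 0 0 0"
}}

```text
time_s: 5.4
tcp_pos: [0.5014, -0.3753, 0.0328]
eef_rot: [0.839, 0.544, -0.001, 0.001]
wrist_force: [1.0, 0.7, -0.3]
finger_gap: 0.596
```

Emit:
{"op": "carry_out", "data": {
  "plan": "0 0 0 0 0 0; 0 0 0 0 0 0; 0 0 0 0 0 0; 0 0 0 0 0 0; 0 0 0 0 0 0; 0 0 0 0 0 0; 0 0 0 0 0 0; 0 0 0 0 0 0; 0 0 0 0 0 0; 0 0 0 0 0 0",
  "hand": 0,
  "squeeze": 90
}}

```text
time_s: 6.23
tcp_pos: [0.5009, -0.375, 0.0322]
eef_rot: [0.839, 0.544, -0.001, 0.001]
wrist_force: [-2.5, 1.6, 5.8]
finger_gap: 0.144
```

```bash
python3 - <<'E'
from h import *
st(); snap("wrist","w6")
E
```

```text
t 6.23 tcp [ 0.5009 -0.375   0.0322] tx/ty/tz [[0.408, 0.913, -0.002], [0.913, -0.408, 0.0], [-0.001, -0.002, -1.0]] F [-2.505   1.557   5.8108] gap 0.144 q [ 0.7619  0.537  -0.2483  1.6522  0.1556  0.9712  0.039 ]
```

View pics/w6.png

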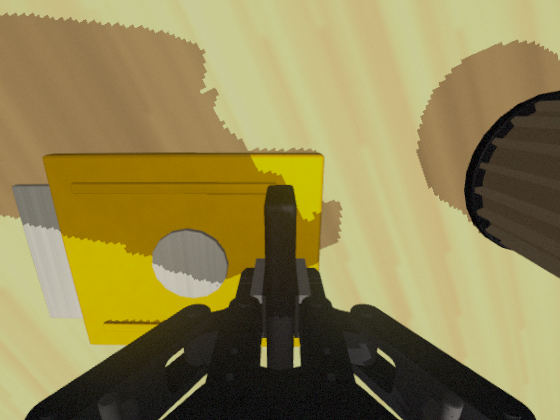

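```bash
python3 - <<'E'
from h import *
crop("w6","w6c",0,140,345,360,2.3)
E
```

```text
(no output)
```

View pics/w6c.png

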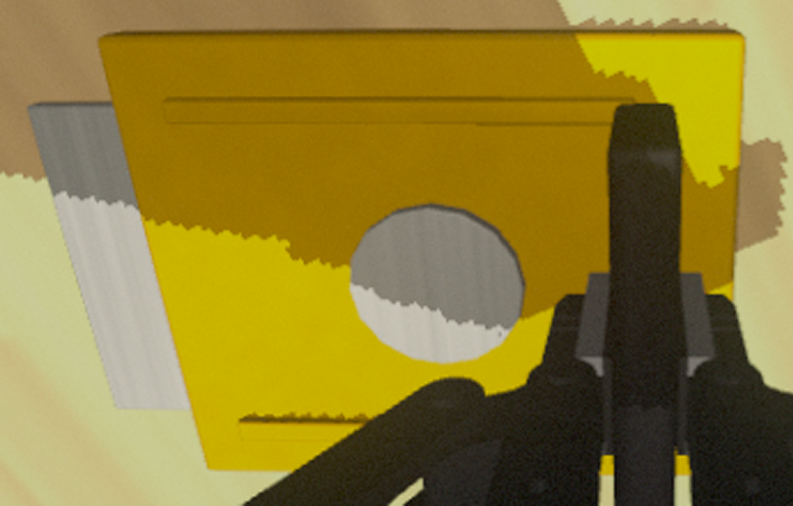

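```bash
python3 - <<'E'
from h import *
c=load("w6")
obj=np.array([[75,62.5,10],[-75,62.5,10],[-75,-62.5,10],[-101,45,5],[-101,-45,5],[0,0,14]])/1000
uv=np.array([[743,38],[103,40],[209,469],[32,105],[117,407],[437,284]])/2.3+[0,140]
def f(v): return (c.proj(R.from_euler("z",v[2]).apply(obj)+[v[0],v[1],v[3]])-uv).ravel()
for fr in (0,1):
    s=least_squares(lambda v:f(np.r_[v,0] if not fr else v),[.45,-.36,-.4]+[0]*fr); x=s.x
    m=R.from_euler("z",x[2]); h=m.apply([.052,0,.04])+np.r_[x[:2],0]
    p,r=pose(); print(x,h,"in tool",r.inv().apply(h-p),"yaw rel",x[2]-np.arctan2(-.408,.913)); print(s.fun.reshape(-1,2))
E
```

```text
[ 0.4554 -0.354  -0.425 ] [ 0.5028 -0.3755  0.04  ] in tool [ 0.0003  0.0019 -0.0079] yaw rel -0.004787514244940172
[[ 4.4408 -1.1218]
 [-3.3114 -1.9811]
 [-0.7939  2.0159]
 [-2.1423  0.1028]
 [ 0.0338  1.4816]
 [ 1.0981  2.9647]]
[ 0.4534 -0.3542 -0.4256 -0.0034] [ 0.5007 -0.3757  0.04  ] in tool [-0.0007  0.0002 -0.0079] yaw rel -0.005333750713283236
[[ 0.0332  0.0346]
 [-1.2517 -0.9885]
 [-0.1319 -0.5697]
 [ 0.3608  0.3718]
 [ 1.4009 -0.6371]
 [-0.1292  1.6554]]
```

```bash
cat > cov.py <<'E'
from h import *
HP=np.array([.6475,.0095,.1510]); HR=R.from_euler("z",-.033)*R.from_euler("y",-np.pi/6)
def tool_for(al,tip):
    Rc=HR*R.from_euler("y",-np.radians(al)); t=HR.apply(np.array(tip)/1000)+HP
    M=Rc.as_matrix(); return t+Rc.apply([.153,0,.0295]), toolrot(M[:,0],-M[:,2])
def tip_of(p,r):
    t=p-r.apply([0,.153,-.0295]); h=HR.inv().apply(t-HP)*1000
    M=HR.as_matrix().T@r.as_matrix(); al=np.degrees(np.arctan2(M[2,1],M[0,1])); yaw=np.degrees(np.arctan2(M[1,1],M[0,1])); roll=np.degrees(np.arctan2(M[2,0],M[1,0]))
    return h,round(al,2),round(yaw,2),round(roll,2),t
E
python3 - <<'E'
from cov import *
p,r=pose(); l=p+[0,0,.15]
q=plan(p,r,l,r,6)
b=tool_for(15,[-55,0,60]); print(b[0])
e=plan(q[0],q[1],b[0],b[1],14)
for k in range(15):
    f=k/14; rr=q[1]*R.from_rotvec((q[1].inv()*b[1]).as_rotvec()*f); pp=q[0]+(b[0]-q[0])*f; t=pp-rr.apply([0,.153,-.0295]); print(pp.round(3),t.round(3))
E
```

```text
max shift mm 25.000199999200007 max turn deg 0.0
-0.01 0 -2.5 0 0 0; 0 0 -2.5 0 0 0; -0.01 0 -2.5 0 0 0; 0 0 -2.5 0 0 0; -0.01 0 -2.5 0 0 0; 0 0 -2.5 0 0 0; 0 0 0 0 0 0; 0 0 0 0 0 0; 0 0 0 0 0 0; 0 0 0 0 0 0
[0.6572 0.0092 0.3045]
max shift mm 30.959489659876503 max turn deg 3.617356232270581
2.96 -0.1 -0.88 -0.055 0.011 -0.026; 2.97 0.03 -0.85 -0.056 0.011 -0.026; 2.97 0.14 -0.81 -0.055 0.011 -0.026; 2.98 0.27 -0.77 -0.056 0.011 -0.027; 2.98 0.4 -0.72 -0.055 0.011 -0.026; 2.98 0.5 -0.66 -0.055 0.011 -0.026; 2.96 0.62 -0.59 -0.056 0.011 -0.026; 2.96 0.73 -0.53 -0.055 0.011 -0.026; 2.94 0.83 -0.45 -0.056 0.011 -0.026; 2.92 0.93 -0.37 -0.055 0.011 -0.026
2.9 1.02 -0.28 -0.055 0.011 -0.027; 2.88 1.12 -0.19 -0.056 0.011 -0.026; 2.84 1.2 -0.1 -0.055 0.011 -0.026; 2.82 1.27 0 -0.056 0.011 -0.026; 0 0 0 0 0 0; 0 0 0 0 0 0; 0 0 0 0 0 0; 0 0 0 0 0 0; 0 0 0 0 0 0; 0 0 0 0 0 0
[ 0.501 -0.375  0.182] [ 0.361 -0.313  0.153]
[ 0.512 -0.348  0.191] [ 0.373 -0.289  0.153]
[ 0.523 -0.32   0.2  ] [ 0.385 -0.266  0.153]
[ 0.534 -0.293  0.208] [ 0.397 -0.243  0.154]
[ 0.546 -0.265  0.217] [ 0.41  -0.22   0.154]
[ 0.557 -0.238  0.226] [ 0.424 -0.197  0.155]
[ 0.568 -0.21   0.235] [ 0.438 -0.174  0.156]
[ 0.579 -0.183  0.243] [ 0.453 -0.151  0.158]
[ 0.59  -0.155  0.252] [ 0.468 -0.127  0.159]
[ 0.601 -0.128  0.261] [ 0.484 -0.104  0.161]
[ 0.613 -0.101  0.27 ] [ 0.5   -0.081  0.163]
[ 0.624 -0.073  0.278] [ 0.517 -0.058  0.166]
[ 0.635 -0.046  0.287] [ 0.534 -0.035  0.169]
[ 0.646 -0.018  0.296] [ 0.552 -0.011  0.172]
[0.657 0.009 0.305] [0.57  0.012 0.175]
```

Emit:
{"op": "carry_out", "data": {
  "plan": "0 0 -2.6 0 0 0; 0 0 -2.6 0 0 0; 0 0 -2.6 0 0 0; 0 0 -2.6 0 0 0; 0 0 -2.6 0 0 0; 0 0 -2.6 0 0 0; 0 0 -2.4 0 0 0; 0 0 0 0 0 0; 0 0 0 0 0 0; 0 0 0 0 0 0"
}}

```text
time_s: 7.12
tcp_pos: [0.5003, -0.3741, 0.2096]
eef_rot: [0.839, 0.544, -0.001, -0.001]
wrist_force: [-0.2, 0.5, -4.1]
finger_gap: 0.144
```

```bash
python3 - <<'E'
from cov import *
st(); snap("wrist","w7"); p,r=pose()
b=tool_for(15,[-55,0,60]); plan(p,r,b[0],b[1],14)
E
```

```text
t 7.12 tcp [ 0.5003 -0.3741  0.2096] tx/ty/tz [[0.408, 0.913, -0.002], [0.913, -0.408, -0.003], [-0.003, -0.0, -1.0]] F [-0.1574  0.5134 -4.0643] gap 0.144 q [ 0.776   0.3653 -0.2672  1.4939  0.1     1.2979  0.0784]
max shift mm 30.402795924059355 max turn deg 3.617356232270581
2.96 -0.09 -0.68 -0.056 0.011 -0.026; 2.96 0.02 -0.66 -0.055 0.011 -0.026; 2.97 0.13 -0.62 -0.056 0.011 -0.027; 2.97 0.25 -0.57 -0.056 0.011 -0.026; 2.97 0.35 -0.52 -0.055 0.011 -0.026; 2.96 0.46 -0.47 -0.056 0.01 -0.026; 2.96 0.56 -0.41 -0.055 0.011 -0.026; 2.94 0.66 -0.35 -0.056 0.011 -0.027; 2.93 0.75 -0.27 -0.056 0.011 -0.026; 2.91 0.84 -0.2 -0.055 0.011 -0.026
2.89 0.93 -0.11 -0.056 0.011 -0.026; 2.86 1.01 -0.03 -0.056 0.011 -0.026; 2.84 1.08 0.06 -0.055 0.011 -0.026; 2.8 1.14 0.15 -0.056 0.011 -0.027; 0 0 0 0 0 0; 0 0 0 0 0 0; 0 0 0 0 0 0; 0 0 0 0 0 0; 0 0 0 0 0 0; 0 0 0 0 0 0
```

View pics/w7.png

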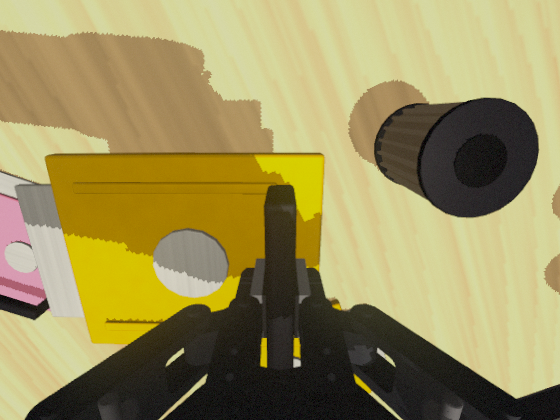

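The cover is held firmly: its plate corners sit at (49,155) and (323,155), the same place in the wrist picture as before the lift. Carrying it to the hatch now.

Emit:
{"op": "carry_out", "data": {
  "plan": "2.96 -0.09 -0.68 -0.056 0.011 -0.026; 2.96 0.02 -0.66 -0.055 0.011 -0.026; 2.97 0.13 -0.62 -0.056 0.011 -0.027; 2.97 0.25 -0.57 -0.056 0.011 -0.026; 2.97 0.35 -0.52 -0.055 0.011 -0.026; 2.96 0.46 -0.47 -0.056 0.01 -0.026; 2.96 0.56 -0.41 -0.055 0.011 -0.026; 2.94 0.66 -0.35 -0.056 0.011 -0.027; 2.93 0.75 -0.27 -0.056 0.011 -0.026; 2.91 0.84 -0.2 -0.055 0.011 -0.026"
}}

```text
time_s: 8.0
tcp_pos: [0.6122, -0.0991, 0.2775]
eef_rot: [0.728, 0.627, 0.193, 0.2]
wrist_force: [2.0, -0.4, -3.9]
finger_gap: 0.141
```

Emit:
{"op": "carry_out", "data": {
  "plan": "2.89 0.93 -0.11 -0.056 0.011 -0.026; 2.86 1.01 -0.03 -0.056 0.011 -0.026; 2.84 1.08 0.06 -0.055 0.011 -0.026; 2.8 1.14 0.15 -0.056 0.011 -0.027; 0 0 0 0 0 0; 0 0 0 0 0 0; 0 0 0 0 0 0; 0 0 0 0 0 0; 0 0 0 0 0 0; 0 0 0 0 0 0"
}}

```text
time_s: 8.83
tcp_pos: [0.6576, 0.0078, 0.3059]
eef_rot: [0.664, 0.642, 0.266, 0.276]
wrist_force: [-0.5, 0.5, -3.0]
finger_gap: 0.144
```

```bash
python3 - <<'E'
from cov import *
st(); snap("wrist","w8"); snap("scene","s8"); p,r=pose(); print(tip_of(p,r))
crop("s8","s8c",170,150,370,300,4)
E
```

```text
t 8.83 tcp [0.6576 0.0078 0.3059] tx/ty/tz [[0.034, 0.999, -0.002], [0.705, -0.023, 0.708], [0.708, -0.025, -0.706]] F [-0.4745  0.5277 -2.9858] gap 0.144 q [ 0.5423 -0.0724 -0.6502  1.9752  0.1603  0.4495 -0.2741]
(array([-53.4707,  -1.0883,  60.8831]), np.float64(15.14), np.float64(0.05), np.float64(-0.09), array([0.5708, 0.0109, 0.177 ]))
```

View pics/w8.png

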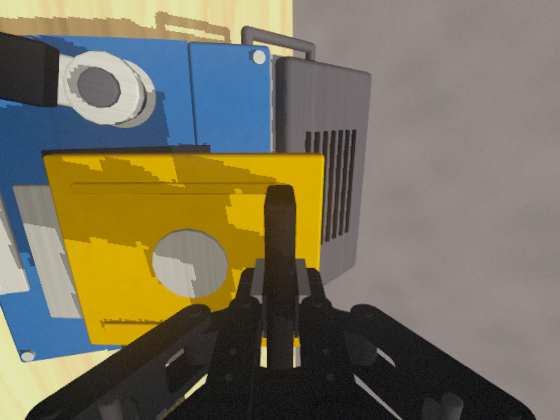

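View pics/s8c.png

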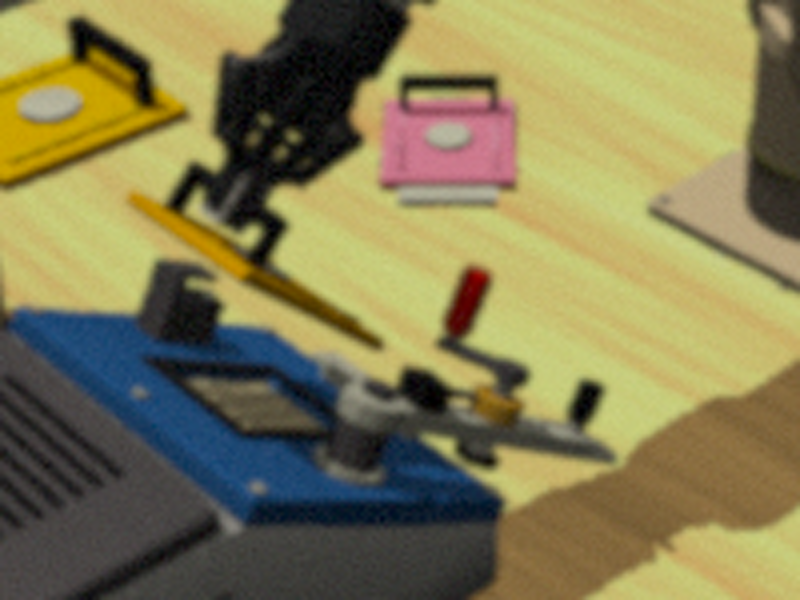

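```bash
python3 - <<'E'
from cov import *
p,r=pose(); b=tool_for(15,[-80,0,12]); plan(p,r,b[0],b[1],6)
E
```

```text
max shift mm 9.340235543068493 max turn deg 0.08102846845413955
0.02 -0.64 0.68 0 0 0; 0.01 -0.64 0.67 0.001 0 0; 0.02 -0.63 0.68 0 0.001 0; 0.02 -0.64 0.68 0.001 0 0.001; 0.01 -0.64 0.68 0 0 0; 0.02 -0.64 0.68 0 0 0; 0 0 0 0 0 0; 0 0 0 0 0 0; 0 0 0 0 0 0; 0 0 0 0 0 0
```

Emit:
{"op": "carry_out", "data": {
  "plan": "0.02 -0.64 0.68 0 0 0; 0.01 -0.64 0.68 0.001 0 0; 0.02 -0.63 0.68 0 0 0; 0.02 -0.64 0.68 0.001 0 0; 0.01 -0.64 0.68 0 0 0; 0.02 -0.64 0.68 0 0 0; 0 0 0 0 0 0; 0 0 0 0 0 0; 0 0 0 0 0 0; 0 0 0 0 0 0"
}}

```text
time_s: 9.77
tcp_pos: [0.6601, 0.0096, 0.2515]
eef_rot: [0.663, 0.642, 0.266, 0.276]
wrist_force: [-0.9, -0.3, -3.7]
finger_gap: 0.144
```

```bash
python3 - <<'E'
from cov import *
st(); snap("wrist","w9"); snap("scene","s9"); p,r=pose(); print(tip_of(p,r))
crop("s9","s9c",190,170,350,290,5)
crop("w9","w9c",0,130,200,350,2.7)
c=load("w9"); e=np.array([[-88,50,16],[-88,-50,16],[-104,50,16],[-104,-50,16]])/1000
print(c.proj(HR.apply(e)+HP)); 
lp=np.array([[0,.045,.0025],[0,-.045,.0025]]); t=tip_of(p,r)[4]; print(c.proj(t+np.array([[r.apply([y,0,-z]) for _,y,z in lp]])[0]))
E
```

```text
t 9.77 tcp [0.6601 0.0096 0.2515] tx/ty/tz [[0.033, 0.999, -0.002], [0.705, -0.022, 0.709], [0.708, -0.024, -0.706]] F [-0.9263 -0.2522 -3.7401] gap 0.144 q [ 0.5482 -0.0007 -0.6855  2.0394  0.3663  0.344  -0.4662]
(array([-79.1405,   0.2709,  12.2888]), np.float64(15.1), np.float64(0.1), np.float64(-0.09), array([0.5729, 0.0122, 0.1221]))
[[-12.2091 180.426 ]
 [ 35.6252 329.5899]
 [-45.3866 182.2956]
 [  8.3248 333.2777]]
[[  8.1808 187.2472]
 [ 48.2352 319.966 ]]
```

View pics/w9c.png

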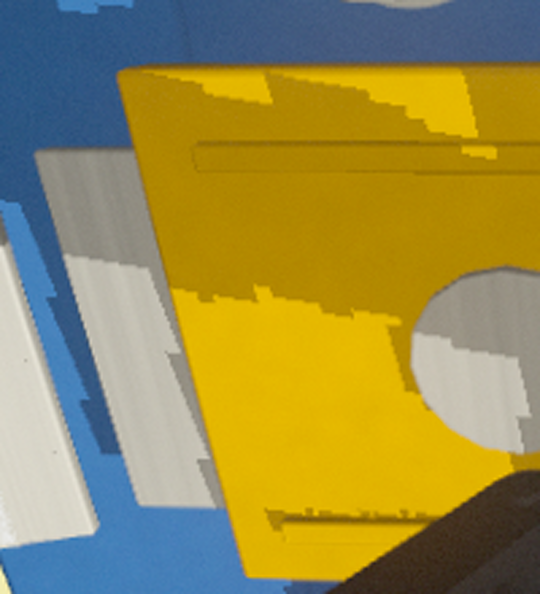

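View pics/s9c.png

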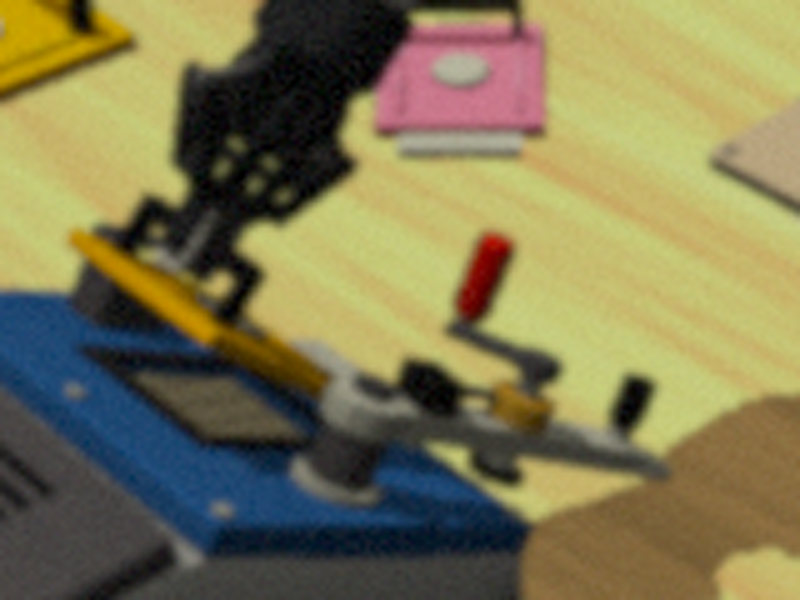

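The lip end is at w9 (13,186) to (51,317), parallel to the ledge edge whose near corner is at (36,325). It sits just up-slope of the ledge with a blue gap between them. Lowering to slot height.

```bash
python3 - <<'E'
from cov import *
p,r=pose(); b=tool_for(15,[-80,0,3]); q=plan(p,r,b[0],b[1],4)
E
```

```text
max shift mm 2.4372115213907883 max turn deg 0.09923920117592258
-0.01 -0.08 0.23 0 0 0; -0.02 -0.08 0.22 0.001 0.001 0.001; -0.01 -0.08 0.23 0 0 0; -0.02 -0.08 0.22 0.001 0 0.001; 0 0 0 0 0 0; 0 0 0 0 0 0; 0 0 0 0 0 0; 0 0 0 0 0 0; 0 0 0 0 0 0; 0 0 0 0 0 0
```

Emit:
{"op": "carry_out", "data": {
  "plan": "-0.01 -0.08 0.23 0 0 0; -0.02 -0.08 0.22 0.001 0.001 0.001; -0.01 -0.08 0.23 0 0 0; -0.02 -0.08 0.22 0.001 0 0.001; 0 0 0 0 0 0; 0 0 0 0 0 0; 0 0 0 0 0 0; 0 0 0 0 0 0; 0 0 0 0 0 0; 0 0 0 0 0 0"
}}

```text
time_s: 10.7
tcp_pos: [0.6638, 0.0089, 0.2419]
eef_rot: [0.664, 0.642, 0.266, 0.275]
wrist_force: [0.3, 0.1, -4.2]
finger_gap: 0.144
```

```bash
python3 - <<'E'
from cov import *
st(); snap("wrist","w10");  p,r=pose(); print(tip_of(p,r))
crop("w10","w10c",0,130,200,350,2.7)
b=tool_for(15,[-98,0,2.8]); q=plan(p,r,b[0],b[1],6)
E
```

```text
t 10.7 tcp [0.6638 0.0089 0.2419] tx/ty/tz [[0.033, 0.999, 0.0], [0.708, -0.024, 0.706], [0.706, -0.023, -0.708]] F [ 0.2851  0.1195 -4.2393] gap 0.144 q [ 0.5434  0.0234 -0.6847  2.0399  0.4192  0.3326 -0.5125]
(array([-80.6454,   0.0505,   2.6869]), np.float64(14.94), np.float64(-0.02), np.float64(0.01), array([0.5764, 0.0119, 0.113 ]))
max shift mm 2.9120439557122073 max turn deg 0.057295779513082325
0 -0.28 -0.08 0 0 0; 0 -0.28 -0.08 0 0 0; 0 -0.28 -0.08 -0.001 0 0; 0 -0.28 -0.08 0 0 0; 0 -0.28 -0.08 0 0 0; 0 -0.28 -0.08 0 0 0; 0 0 0 0 0 0; 0 0 0 0 0 0; 0 0 0 0 0 0; 0 0 0 0 0 0
```

View pics/w10c.png

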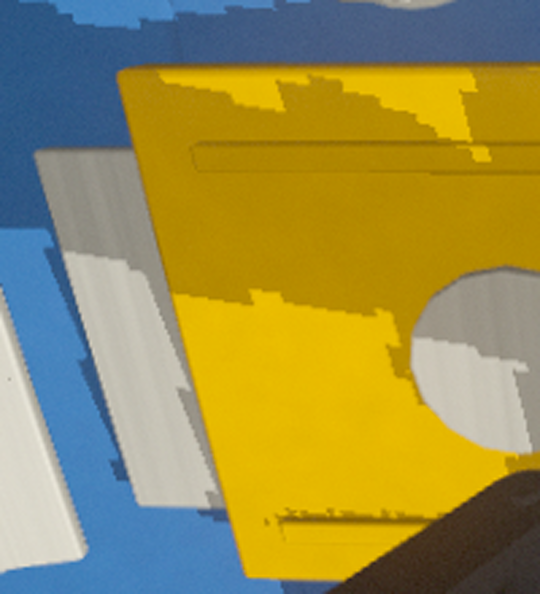

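Emit:
{"op": "carry_out", "data": {
  "plan": "0 -0.28 -0.08 0 0 0; 0 -0.28 -0.08 0 0 0; 0 -0.28 -0.08 0 0 0; 0 -0.28 -0.08 0 0 0; 0 -0.28 -0.08 0 0 0; 0 -0.28 -0.08 0 0 0; 0 0 0 0 0 0; 0 0 0 0 0 0; 0 0 0 0 0 0; 0 0 0 0 0 0"
}}

```text
time_s: 11.58
tcp_pos: [0.6486, 0.0095, 0.2335]
eef_rot: [0.664, 0.642, 0.266, 0.275]
wrist_force: [-0.2, 0.2, -3.9]
finger_gap: 0.14
```

```bash
python3 - <<'E'
from cov import *
st(); snap("wrist","w11"); snap("scene","s11"); p,r=pose(); print(tip_of(p,r))
crop("w11","w11c",0,130,200,350,2.7)
b=tool_for(15,[-98,0,2.8]); q=plan(p,r,b[0],b[1],6)
E
```

```text
t 11.58 tcp [0.6486 0.0095 0.2335] tx/ty/tz [[0.033, 0.999, 0.0], [0.707, -0.024, 0.706], [0.706, -0.023, -0.708]] F [-0.2154  0.1527 -3.9062] gap 0.14 q [ 0.5477 -0.0052 -0.6857  2.0829  0.3979  0.3088 -0.5053]
(array([-98.0134,   0.0819,   2.9483]), np.float64(14.94), np.float64(-0.03), np.float64(0.02), array([0.5612, 0.0124, 0.1045]))
max shift mm 0.1 max turn deg 0.057295779513082325
0 0 0 0 0 0; 0 0 0 0 0 0; 0 0 0 -0.001 0 0; 0 0 0 0 0 0; 0 0 0 0 0 0; 0 -0.01 0 0 0 -0.001; 0 0 0 0 0 0; 0 0 0 0 0 0; 0 0 0 0 0 0; 0 0 0 0 0 0
```

View pics/w11c.png

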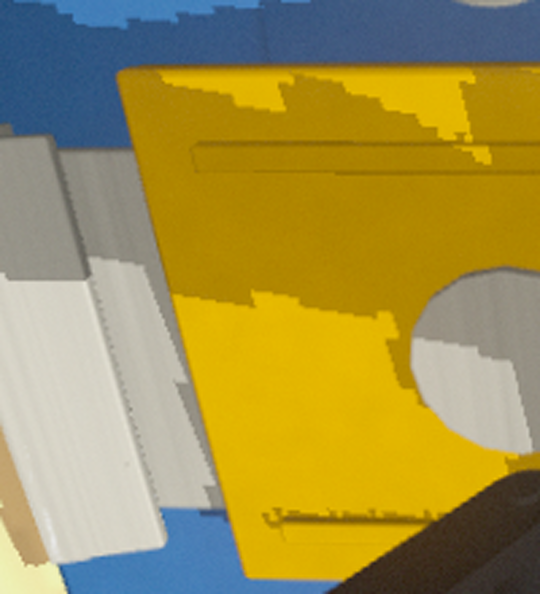

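```bash
python3 - <<'E'
from cov import *
p,r=pose(); tips=np.linspace([14.94,-98,2.95],[2,-99.5,2.6],9)
pc,rc=p,r; rows=[]
for a,x,z in tips[1:]:
    pt,rt=tool_for(a,[x,0,z]); sh=np.round(rc.inv().apply(pt-pc)*100,2); tu=np.round((rc.inv()*rt).as_rotvec(),3)
    rows.append(" ".join(f"{v+0:g}" for v in np.r_[sh,tu])); pc=pc+rc.apply(sh/100); rc=rc*R.from_rotvec(tu)
print("; ".join(rows)); print(tip_of(pc,rc))
E
```

```text
0 0.06 0.43 0.028 0 -0.001; 0 0.06 0.44 0.028 0 0; 0 0.05 0.43 0.029 0 0; 0 0.06 0.43 0.028 0 0; 0 0.06 0.44 0.028 0 0; 0 0.06 0.43 0.028 0 0; 0 0.06 0.44 0.029 0 0; 0 0.06 0.43 0.028 0 0
(array([-99.4602,  -0.0721,   2.6755]), np.float64(1.99), np.float64(0.03), np.float64(0.0), array([0.5601, 0.0123, 0.1036]))
```

Emit:
{"op": "carry_out", "data": {
  "plan": "0 0.06 0.43 0.028 0 0; 0 0.06 0.44 0.028 0 0; 0 0.05 0.43 0.029 0 0; 0 0.06 0.43 0.028 0 0; 0 0.06 0.44 0.028 0 0; 0 0.06 0.43 0.028 0 0; 0 0.06 0.44 0.029 0 0; 0 0.06 0.43 0.028 0 0; 0 0 0 0 0 0; 0 0 0 0 0 0"
}}

```text
time_s: 12.52
tcp_pos: [0.6743, 0.0087, 0.2094]
eef_rot: [0.691, 0.668, 0.192, 0.198]
wrist_force: [-0.4, -0.1, -3.6]
finger_gap: 0.146
```

```bash
python3 - <<'E'
from cov import *
st(); snap("wrist","w12"); snap("scene","s12"); p,r=pose(); print(tip_of(p,r))
tips=[(1,-99.5,2.5),(0,-99.5,2.5),(-.3,-99.5,1.8)]
pc,rc=p,r; rows=[]
for a,x,z in tips:
    pt,rt=tool_for(a,[x,0,z]); sh=np.round(rc.inv().apply(pt-pc)*100,2); tu=np.round((rc.inv()*rt).as_rotvec(),3)
    rows.append(" ".join(f"{v+0:g}" for v in np.r_[sh,tu])); pc=pc+rc.apply(sh/100); rc=rc*R.from_rotvec(tu)
print("; ".join(rows))
crop("s12","s12c",190,170,350,290,5)
E
```

```text
t 12.52 tcp [0.6743 0.0087 0.2094] tx/ty/tz [[0.033, 0.999, 0.001], [0.847, -0.029, 0.53], [0.53, -0.017, -0.848]] F [-0.3726 -0.0665 -3.6402] gap 0.146 q [ 0.5156  0.183  -0.6893  1.8651  0.3611  0.606  -0.4088]
(array([-99.8121,   0.1353,   2.6163]), np.float64(2.02), np.float64(-0.02), np.float64(0.02), array([0.5598, 0.0125, 0.1034]))
-0.01 0.08 0.28 0.018 0 0; 0 0.05 0.27 0.017 0 0; 0 0.02 0.15 0.005 0 0
```

View pics/s12c.png

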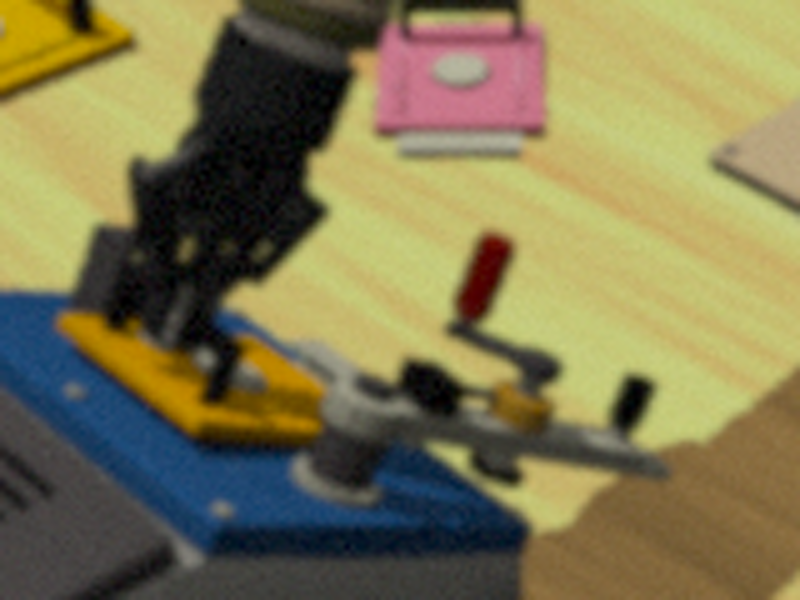

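View pics/w12.png

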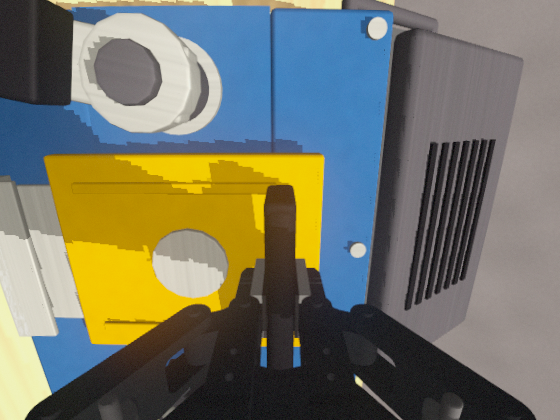

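Emit:
{"op": "carry_out", "data": {
  "plan": "0 0.08 0.28 0.018 0 0; 0 0.05 0.27 0.017 0 0; 0 0 0 0 0 0; 0 0 0 0 0 0; 0 0 0 0 0 0; 0 0 0 0 0 0; 0 0 0 0 0 0; 0 0 0 0 0 0; 0 0 0 0 0 0; 0 0 0 0 0 0"
}}

```text
time_s: 13.45
tcp_pos: [0.678, 0.0085, 0.2055]
eef_rot: [0.694, 0.672, 0.18, 0.186]
wrist_force: [-0.9, 0.8, -3.2]
finger_gap: 0.141
```

```bash
python3 - <<'E'
from cov import *
st(); p,r=pose(); print(tip_of(p,r)); print("F hatch",HR.inv().apply(robot.read_state()["wrist_force"]), robot.read_state()["moment"])
E
```

```text
t 13.45 tcp [0.678  0.0085 0.2055] tx/ty/tz [[0.033, 0.999, 0.0], [0.866, -0.029, 0.5], [0.499, -0.016, -0.866]] F [-0.9182  0.8386 -3.1813] gap 0.141 q [ 0.5062  0.2139 -0.6876  1.8296  0.3642  0.653  -0.403 ]
(array([-99.3556,   0.0445,   2.5489]), np.float64(-0.02), np.float64(-0.02), np.float64(0.01), array([0.5602, 0.0124, 0.1035]))
F hatch [-2.4094  0.8079 -2.2825] [-0.0237  0.8404  0.0055]
```

Emit:
{"op": "carry_out", "data": {
  "plan": "0 0 0.05 0 0 0; 0 0 0.05 0 0 0; 0 0 0.05 0 0 0; 0 0 0.05 0 0 0; 0 0 0 0 0 0; 0 0 0 0 0 0; 0 0 0 0 0 0; 0 0 0 0 0 0; 0 0 0 0 0 0; 0 0 0 0 0 0"
}}

```text
time_s: 14.28
tcp_pos: [0.6784, 0.0084, 0.2054]
eef_rot: [0.694, 0.672, 0.179, 0.186]
wrist_force: [-24.6, -0.5, 19.7]
finger_gap: 0.143
```

```bash
python3 - <<'E'
from cov import *
st(); p,r=pose(); print(tip_of(p,r)); print("F hatch",HR.inv().apply(robot.read_state()["wrist_force"]), robot.read_state()["moment"])
E
```

```text
t 14.28 tcp [0.6784 0.0084 0.2054] tx/ty/tz [[0.034, 0.999, -0.002], [0.866, -0.028, 0.5], [0.499, -0.018, -0.866]] F [-24.6317  -0.4934  19.6667] gap 0.143 q [ 0.5039  0.2151 -0.6867  1.8285  0.3686  0.6543 -0.4067]
(array([-99.0514,  -0.1026,   2.2672]), np.float64(-0.03), np.float64(0.01), np.float64(-0.1), array([0.5606, 0.0123, 0.1034]))
F hatch [-11.4726  -1.3058  29.3329] [-0.2317  3.1988 -0.2286]
```

Contact force is 29 N square to the face, with the measured pose flat to 0.03° and the lip at x = -99. The cover is seated, so I'll back off the preload and release.

Emit:
{"op": "carry_out", "data": {
  "plan": "0 0 -0.05 0 0 0; 0 0 -0.05 0 0 0; 0 0 -0.05 0 0 0; 0 0 0 0 0 0; 0 0 0 0 0 0; 0 0 0 0 0 0; 0 0 0 0 0 0; 0 0 0 0 0 0; 0 0 0 0 0 0; 0 0 0 0 0 0"
}}

```text
time_s: 15.12
tcp_pos: [0.6781, 0.0085, 0.2054]
eef_rot: [0.694, 0.672, 0.18, 0.186]
wrist_force: [-6.8, -0.2, 4.1]
finger_gap: 0.144
```

Emit:
{"op": "carry_out", "data": {
  "plan": "0 0 0 0 0 0; 0 0 0 0 0 0; 0 0 0 0 0 0; 0 0 0 0 0 0; 0 0 0 0 0 0; 0 0 0 0 0 0; 0 0 0 0 0 0; 0 0 0 0 0 0; 0 0 0 0 0 0; 0 0 0 0 0 0",
  "hand": 0.6
}}

```text
time_s: 15.95
tcp_pos: [0.6782, 0.0085, 0.2051]
eef_rot: [0.694, 0.672, 0.18, 0.186]
wrist_force: [0.2, -0.1, 0.7]
finger_gap: 0.603
```

```bash
python3 - <<'E'
from cov import *
st(); p,r=pose(); print(tip_of(p,r)); snap("wrist","w13")
E
```

```text
t 15.95 tcp [0.6782 0.0085 0.2051] tx/ty/tz [[0.033, 0.999, 0.0], [0.866, -0.029, 0.5], [0.499, -0.016, -0.866]] F [ 0.1941 -0.0971  0.6607] gap 0.603 q [ 0.5056  0.2151 -0.6872  1.8294  0.3655  0.6524 -0.4039]
(array([-99.3254,   0.058 ,   2.0333]), np.float64(-0.02), np.float64(-0.02), np.float64(0.01), array([0.5605, 0.0124, 0.1031]))
```

View pics/w13.png

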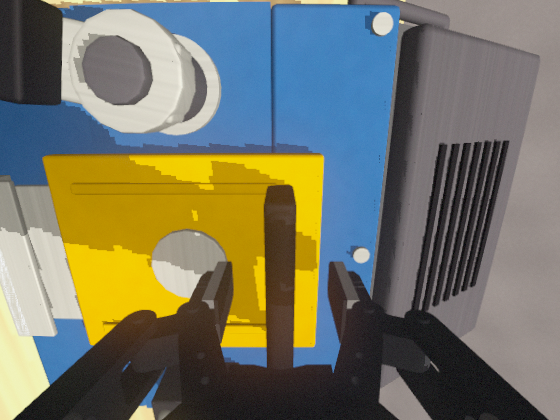

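The cover stays shut after release: w13 shows it unchanged under the open fingers. Before going for the knob I'll fit a quick arm model so I can check joint ranges first.

```bash
cat > kin.py <<'E'
from h import *
D=[([1.1214,.3328,-.0647,1.4608,.0216,1.3499,-.0885],[.2586,-.5687,.2417],[[.91,.4140,0],[.414,-.91,0],[0,0,-1]]),
([.9365,.2707,-.2668,1.4251,.0715,1.4559,.2504],[.4196,-.4306,.3002],[[0.408,0.913,0],[0.913,-0.408,-0.001],[-0.001,0,-1]]),
([.5583,-.3607,-.5685,2.0955,-.2261,.8355,.0375],[.4976,.0099,.2911],[[0.035,0.999,0.011],[0.866,-0.036,0.499],[0.499,-0.008,-0.866]]),
([.7728,.435,-.2616,1.5961,.1235,1.1257,.0617],[.4999,-.374,.1197],[[0.407,0.913,-0.002],[0.913,-0.407,0.001],[0,-0.002,-1.0]]),
([.7619,.537,-.2483,1.6522,.1556,.9712,.039],[.5009,-.375,.0322],[[0.408,0.913,-0.002],[0.913,-0.408,0],[-0.001,-0.002,-1]]),
([.776,.3653,-.2672,1.4939,.1,1.2979,.0784],[.5003,-.3741,.2096],[[0.408,0.913,-0.002],[0.913,-0.408,-0.003],[-0.003,0,-1]]),
([.5423,-.0724,-.6502,1.9752,.1603,.4495,-.2741],[.6576,.0078,.3059],[[0.034,0.999,-0.002],[0.705,-0.023,0.708],[0.708,-0.025,-0.706]]),
([.5434,.0234,-.6847,2.0399,.4192,.3326,-.5125],[.6638,.0089,.2419],[[0.033,0.999,0],[0.708,-0.024,0.706],[0.706,-0.023,-0.708]]),
([.5477,-.0052,-.6857,2.0829,.3979,.3088,-.5053],[.6486,.0095,.2335],[[0.033,0.999,0],[0.707,-0.024,0.706],[0.706,-0.023,-0.708]]),
([.5156,.183,-.6893,1.8651,.3611,.606,-.4088],[.6743,.0087,.2094],[[0.033,0.999,0.001],[0.847,-0.029,0.53],[0.53,-0.017,-0.848]]),
([.5056,.2151,-.6872,1.8294,.3655,.6524,-.4039],[.6782,.0085,.2051],[[0.033,0.999,0],[0.866,-0.029,0.5],[0.499,-0.016,-0.866]])]
LO=np.array([-2.6,-.5,-1.47,.16,-1.27,.06,-2.6]); HI=np.array([2.6,2.12,1.34,2.42,4.41,2.06,2.6])
def fk(q,g):
    h,L1,L2,L3,a,b,sx,y7,s1,s3,s5,s7=g
    r=R.from_euler("z",s1*q[0]); p=np.array([sx,0,h])
    r=r*R.from_euler("y",q[1])*R.from_euler("z",s3*q[2]); p=R.from_euler("z",s1*q[0]).apply([sx,0,0])+[0,0,h]+r.apply([a,0,L1])
    r=r*R.from_euler("y",q[3])*R.from_euler("z",s5*q[4]); p=p+r.apply([b,0,L2])
    r=r*R.from_euler("y",q[5])*R.from_euler("z",s7*q[6]); p=p+r.apply([0,0,L3]); r=r*R.from_euler("z",y7)
    return p,r
def fitk():
    best=None
    import itertools
    for sg in itertools.product([1,-1],repeat=4):
      for y0 in (np.pi/2,-np.pi/2,0,np.pi):
        def f(v):
            g=list(v)+list(sg); o=[]
            for q,p,t in D:
                pp,rr=fk(q,g); o+=[(pp-p)*10,(rr.as_matrix()-np.array(t).T).ravel()]
            return np.concatenate(o)
        s=least_squares(f,[.36,.42,.4,.25,0,0,0,y0]); 
        if best is None or s.cost<best[0]: best=(s.cost,list(s.x)+list(sg))
    return best
if __name__=="__main__":
    c,g=fitk(); print(c,np.array(g)); np.save("kin.npy",g)
    for q,p,t in D: pp,rr=fk(q,g); print((pp-p)*1000, abs(rr.as_matrix()-np.array(t).T).max())
E
python3 kin.py
```

```text
0.2883234725916164 [ 0.2219  0.4425  0.4188  0.3289 -0.0118 -0.0121  0.0763  1.5707 -1.
 -1.     -1.     -1.    ]
[34.3264 21.9524 -7.0831] 0.0012108456045096705
[ 13.5051  21.3257 -14.0367] 0.00028052874407441986
[ -1.147    3.6585 -20.2572] 0.00046005534272081094
[18.2552 16.9645 10.2719] 0.000413237191728748
[24.6739 13.253  20.595 ] 0.0002780846180753527
[13.1378 20.5701 -1.4099] 0.0005195406796728382
[-2.3421 -1.6452 -6.4932] 0.0004538234037961813
[ 1.3783 -2.6448  3.551 ] 0.0004570605540307193
[ 2.4052 -2.1984  4.0251] 0.0004795730197687531
[ 0.2674 -7.1272  5.3435] 0.0004491051776612798
[ 0.1161 -7.4543  5.4936] 0.0004509656141759022
```

```bash
cat > kin2.py <<'E'
from kin import *
def frames(q):
    F=[R.identity()]; r=F[0]
    for i,a in enumerate(q):
        r=r*(R.from_euler("y",a) if i in (1,3,5) else R.from_euler("z",-a)); F.append(r)
    return F
def fit2():
    A=[];b=[]
    for q,p,t in D:
        F=frames(q); A.append(np.hstack([f.as_matrix() for f in F[:7+1]])); b.append(p)
    A=np.vstack(A); b=np.concatenate(b)
    lam=2e-3; o=np.linalg.solve(A.T@A+lam**2*np.eye(24),A.T@b); return o,(A@o-b)
O,res=fit2()
def fk2(q):
    F=frames(q); return np.hstack([f.as_matrix() for f in F])@O, F[7]*R.from_euler("z",np.pi/2)
def ik(p,r,q0):
    def f(q):
        pp,rr=fk2(q); return np.r_[(pp-p)*10,(rr.inv()*r).as_rotvec()*2,(q-q0)*.01]
    s=least_squares(f,np.clip(q0,LO+.01,HI-.01),bounds=(LO,HI)); pp,rr=fk2(s.x); return s.x,np.linalg.norm(pp-p)*1000,np.degrees(np.linalg.norm((rr.inv()*r).as_rotvec()))
if __name__=="__main__":
    print(O.reshape(-1,3)); print(np.abs(res).max()*1000)
E
python3 kin2.py
```

```text
[[-0.0004 -0.0002  0.1289]
 [ 0.0001 -0.0105  0.1289]
 [ 0.0001 -0.0105  0.2241]
 [-0.0001 -0.0118  0.2241]
 [-0.0002 -0.0118  0.2449]
 [-0.0002 -0.0003  0.2449]
 [ 0.0001 -0.0003  0.1659]
 [-0.0001 -0.0001  0.1659]]
0.09969395468803488
```

```bash
cat > bar.py <<'E'
from kin2 import *
from cov import HR,HP
def knob(th,z): return HP+HR.apply(np.array([-168*np.sin(th),96-168*np.cos(th),z])/1000)
def rot(phi,tilt=0):
    # canonical aligned with the hatch, turned by phi ccw about the normal, then leaned back about hatch y by tilt (toward vertical)
    M=(HR*R.from_euler("y",tilt)*R.from_euler("z",phi)).as_matrix(); return toolrot(M[:,0],-M[:,2])
def tcp(th,phi,tilt=0,z=73):
    r=rot(phi,tilt); return knob(th,z)+r.apply([0,0,.008]),r
E
python3 - <<'E'
from bar import *
q0=robot.read_state()["qpos"]
for off in (-1.8,-1.5,-1.2,-.9,-.6):
  for tilt in (0,.15,.3):
    q=q0.copy(); print("phi at start",off,"tilt",tilt)
    for th in np.linspace(1.8,0,7):
        f=th/1.8; p,r=tcp(th,off+1.8-th,tilt*f); q,e,a=ik(p,r,q)
        if th in(1.8,0) or e>.5: print("  ",round(th,2),q.round(2),"err",round(e,1),round(a,1),"margin",np.minimum(q-LO,HI-q).min().round(2),np.minimum(q-LO,HI-q).argmin())
E
```

```text
phi at start -1.8 tilt 0
   1.8 [ 1.09 -0.46 -1.43  2.26 -0.48  0.5  -1.9 ] err 0.0 0.0 margin 0.04 2
   0.0 [ 0.84  0.07 -0.83  1.97  0.1   0.61 -0.07] err 0.0 0.0 margin 0.45 3
phi at start -1.8 tilt 0.15
   1.8 [ 0.39 -0.02 -0.89  2.17  0.28  0.67 -2.53] err 0.0 0.0 margin 0.07 6
   0.0 [ 0.41  0.03 -0.39  1.99  0.03  0.6  -0.03] err 0.0 0.0 margin 0.43 3
phi at start -1.8 tilt 0.3
   1.8 [ 0.27  0.07 -0.75  2.07  0.21  0.83 -2.43] err 0.0 0.0 margin 0.17 6
   0.0 [ 0.43  0.03 -0.41  1.98  0.03  0.6  -0.03] err 0.0 0.0 margin 0.44 3
phi at start -1.5 tilt 0
   1.8 [ 1.05 -0.4  -1.43  2.26 -0.35  0.48 -1.72] err 0.0 0.0 margin 0.04 2
   0.0 [ 0.77  0.06 -0.76  1.97  0.08  0.6   0.24] err 0.0 0.0 margin 0.45 3
phi at start -1.5 tilt 0.15
   1.8 [ 0.39 -0.02 -0.89  2.17  0.28  0.67 -2.23] err 0.0 0.0 margin 0.25 3
   0.0 [ 0.4   0.03 -0.38  1.99  0.03  0.6   0.27] err 0.0 0.0 margin 0.43 3
phi at start -1.5 tilt 0.3
   1.8 [ 0.28  0.07 -0.76  2.07  0.21  0.83 -2.13] err 0.0 0.0 margin 0.35 3
   0.0 [ 0.44  0.04 -0.42  1.98  0.03  0.6   0.27] err 0.0 0.0 margin 0.44 3
phi at start -1.
[... 909 characters left out ...]
 0.3
   1.8 [ 0.31  0.08 -0.79  2.07  0.22  0.84 -1.54] err 0.0 0.0 margin 0.35 3
   0.0 [ 0.47  0.04 -0.45  1.98  0.04  0.6   0.87] err 0.0 0.0 margin 0.44 3
phi at start -0.6 tilt 0
   1.8 [ 0.5  -0.11 -1.03  2.27  0.38  0.51 -1.47] err 0.0 0.0 margin 0.15 3
   0.0 [ 0.3   0.03 -0.28  1.99  0.02  0.6   1.18] err 0.0 0.0 margin 0.43 3
phi at start -0.6 tilt 0.15
   1.8 [ 0.37 -0.02 -0.87  2.17  0.28  0.67 -1.33] err 0.0 0.0 margin 0.25 3
   0.0 [ 0.39  0.03 -0.37  1.99  0.03  0.6   1.17] err 0.0 0.0 margin 0.43 3
phi at start -0.6 tilt 0.3
   1.8 [ 0.33  0.08 -0.8   2.07  0.22  0.84 -1.24] err 0.0 0.0 margin 0.35 3
   0.0 [ 0.49  0.04 -0.47  1.98  0.04  0.6   1.17] err 0.0 0.0 margin 0.44 3
```

```bash
cat > path.py <<'E'
from bar import *
def hp(v): return HP+HR.apply(np.array(v)/1000)
def follow(p,r,wps,check=True):
    """wps: list of (pos,rot,n). prints rows; checks ik"""
    q=robot.read_state()["qpos"]; pc,rc=np.array(p),r; rows=[]; ps,rs=pc,rc; worst=9; jm=0
    for (p1,r1,n) in wps:
        w=(rs.inv()*r1).as_rotvec()
        for k in range(1,n+1):
            pt=ps+(p1-ps)*k/n; rt=rs*R.from_rotvec(w*k/n)
            sh=np.round(rc.inv().apply(pt-pc)*100,2); tu=np.round((rc.inv()*rt).as_rotvec(),3)
            rows.append(np.r_[sh,tu]); pc=pc+rc.apply(sh/100); rc=rc*R.from_rotvec(tu)
            if check:
                qn,e,a=ik(pc,rc,q); jm=max(jm,abs(qn-q).max()); q=qn; m=np.minimum(q-LO,HI-q); worst=min(worst,m.min())
                if e>.5 or a>.5: print("IK!",len(rows),e,a)
        ps,rs=p1,r1
    print("rows",len(rows),"max shift",max(np.linalg.norm(x[:3]) for x in rows)*10,"max turn",max(np.linalg.norm(x[3:]) for x in rows),"margin",worst,"max dq/row",jm)
    while len(rows)%10: rows.append(np.zeros(6))
    for i in range(0,len(rows),10): print("; ".join(" ".join(f"{v+0:g}" for v in x) for x in rows[i:i+10]))
    return pc,rc
def inhatch(p): return HR.inv().apply(np.array(p)-HP)*1000
E
python3 - <<'E'
from path import *
p,r=pose(); print(inhatch(p))
k3=tcp(1.8,-1.2,.12,120); k4=tcp(1.8,-1.2,.12,74)
follow(p,r,[(hp([52,0,110]),rot(0),3),(hp([-60,90,185]),rot(-.7,.06),7),(k3[0],k3[1],5),(k4[0],k4[1],3)])
E
```

```text
[53.6974 -0.0338 31.4688]
rows 18 max shift 27.025358462007492 max turn 0.10074224535913423 margin 0.11557946658470142 max dq/row 0.18400699186849617
0 -0.06 -2.62 0 0 0; 0 -0.06 -2.62 0 0 0; 0 -0.05 -2.61 0 0 0; 1.29 -1.6 -1.07 0.008 -0.003 0.1; 1.12 -1.73 -1.06 0.008 -0.003 0.1; 0.93 -1.84 -1.05 0.008 -0.003 0.1; 0.74 -1.94 -1.04 0.008 -0.003 0.099; 0.54 -2 -1.02 0.009 -0.003 0.1; 0.34 -2.06 -1.01 0.008 -0.003 0.1; 0.13 -2.09 -0.99 0.008 -0.003 0.1
-0.61 -2.1 1.58 0.007 -0.01 0.1; -0.81 -2.01 1.6 0.007 -0.01 0.1; -0.98 -1.92 1.63 0.007 -0.01 0.1; -1.15 -1.8 1.65 0.007 -0.01 0.1; -1.31 -1.66 1.67 0.007 -0.01 0.1; 0.17 0.06 1.53 0 0 0; 0.17 0.07 1.52 0 0 0; 0.17 0.07 1.52 0 0 0; 0 0 0 0 0 0; 0 0 0 0 0 0
```

Emit:
{"op": "carry_out", "data": {
  "plan": "0 -0.06 -2.62 0 0 0; 0 -0.06 -2.62 0 0 0; 0 -0.05 -2.61 0 0 0; 1.29 -1.6 -1.07 0.008 -0.003 0.1; 1.12 -1.73 -1.06 0.008 -0.003 0.1; 0.93 -1.84 -1.05 0.008 -0.003 0.1; 0.74 -1.94 -1.04 0.008 -0.003 0.099; 0.54 -2 -1.02 0.009 -0.003 0.1; 0.34 -2.06 -1.01 0.008 -0.003 0.1; 0.13 -2.09 -0.99 0.008 -0.003 0.1"
}}

```text
time_s: 16.83
tcp_pos: [0.5051, 0.1051, 0.2813]
eef_rot: [0.89, 0.394, 0.207, 0.1]
wrist_force: [-0.8, 0.3, 0.3]
finger_gap: 0.599
```

Emit:
{"op": "carry_out", "data": {
  "plan": "-0.61 -2.1 1.58 0.007 -0.01 0.1; -0.81 -2.01 1.6 0.007 -0.01 0.1; -0.98 -1.92 1.63 0.007 -0.01 0.1; -1.15 -1.8 1.65 0.007 -0.01 0.1; -1.31 -1.66 1.67 0.007 -0.01 0.1; 0 0 0 0 0 0; 0 0 0 0 0 0; 0 0 0 0 0 0; 0 0 0 0 0 0; 0 0 0 0 0 0"
}}

```text
time_s: 17.67
tcp_pos: [0.4544, 0.15, 0.167]
eef_rot: [0.966, 0.165, 0.197, 0.041]
wrist_force: [0.5, 0.4, 0.6]
finger_gap: 0.599
```

```bash
python3 - <<'E'
from path import *
st(); p,r=pose(); print(inhatch(p)); im,c=snap("wrist","w14")
snap("scene","s14"); crop("s14","s14c",190,130,350,290,4)
print("knob top proj",c.proj(knob(1.8,88)),c.proj(p+r.apply([0,0,.011])))
k4=tcp(1.8,-1.2,.12,74); follow(p,r,[(k4[0],k4[1],5)])
E
```

```text
t 17.67 tcp [0.4544 0.15   0.167 ] tx/ty/tz [[0.868, 0.335, 0.367], [0.303, -0.942, 0.143], [0.394, -0.013, -0.919]] F [0.4626 0.3671 0.6032] gap 0.599 q [ 0.7057 -0.2722 -1.1136  2.1833 -0.097   0.7155 -1.6088]
[-163.1686  134.0327  112.6347]
knob top proj [[281.0113 259.3161]] [[279.6944 274.6399]]
rows 5 max shift 9.339164844888435 max turn 0.001414213562373095 margin 0.10261069165625791 max dq/row 0.11991850115863091
0.08 0.03 0.93 0 0 0; 0.08 0.02 0.93 0 0 0; 0.07 0.03 0.92 0 -0.001 0.001; 0.08 0.03 0.93 0.001 0 0; 0.08 0.03 0.93 0 0 0; 0 0 0 0 0 0; 0 0 0 0 0 0; 0 0 0 0 0 0; 0 0 0 0 0 0; 0 0 0 0 0 0
```

View pics/w14.png

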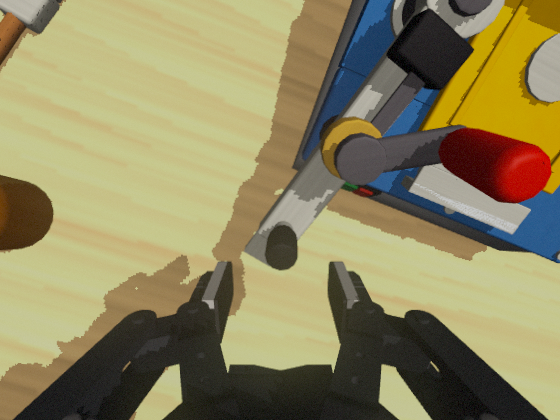

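View pics/s14c.png

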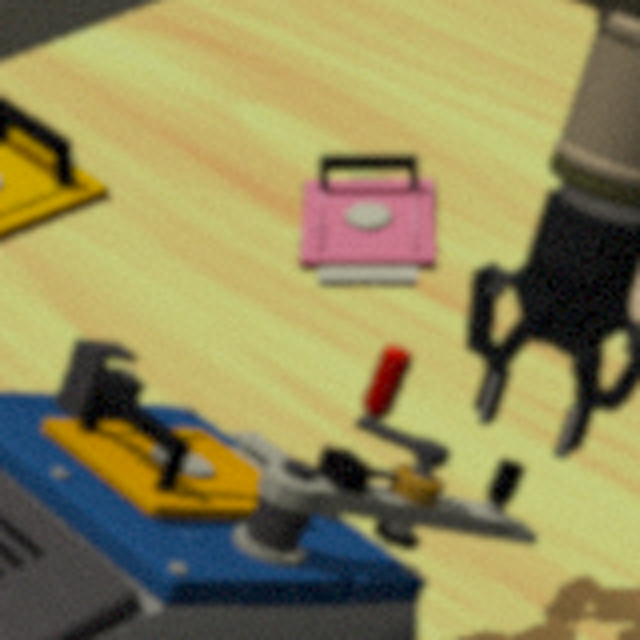

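The knob top is centred between the jaws at w14 (281,258), within 2 px of the prediction. Descending to grip it.

Emit:
{"op": "carry_out", "data": {
  "plan": "0.08 0.03 0.93 0 0 0; 0.08 0.02 0.93 0 0 0; 0.07 0.03 0.92 0 0 0; 0.08 0.03 0.93 0 0 0; 0.08 0.03 0.93 0 0 0; 0 0 0 0 0 0; 0 0 0 0 0 0; 0 0 0 0 0 0; 0 0 0 0 0 0; 0 0 0 0 0 0"
}}

```text
time_s: 18.6
tcp_pos: [0.4756, 0.1495, 0.1252]
eef_rot: [0.966, 0.165, 0.196, 0.041]
wrist_force: [0.4, -0.4, -0.2]
finger_gap: 0.6
```

Emit:
{"op": "carry_out", "data": {
  "plan": "0 0 0 0 0 0; 0 0 0 0 0 0; 0 0 0 0 0 0; 0 0 0 0 0 0; 0 0 0 0 0 0; 0 0 0 0 0 0; 0 0 0 0 0 0; 0 0 0 0 0 0; 0 0 0 0 0 0; 0 0 0 0 0 0",
  "hand": 0,
  "squeeze": 45
}}

```text
time_s: 19.43
tcp_pos: [0.4755, 0.1495, 0.1249]
eef_rot: [0.966, 0.165, 0.196, 0.041]
wrist_force: [-4.4, -0.9, 7.2]
finger_gap: 0.219
```

```bash
python3 - <<'E'
from path import *
st(); p,r=pose(); print(inhatch(p)); snap("wrist","w15")
wps=[]
for th in np.linspace(1.8,0,25)[1:]:
    a=tcp(th,-1.2+1.8-th,.12*th/1.8,74); wps.append((a[0],a[1],1))
follow(p,r,wps)
E
```

```text
t 19.43 tcp [0.4755 0.1495 0.1249] tx/ty/tz [[0.869, 0.334, 0.365], [0.303, -0.942, 0.143], [0.392, -0.014, -0.92]] F [-4.3805 -0.9177  7.1607] gap 0.219 q [ 0.9423 -0.063  -1.4069  2.1832  0.2249  0.626  -1.8678]
[-165.9069  134.2534   65.706 ]
rows 24 max shift 12.687789405566283 max turn 0.07522632517942107 margin 0.14575951126548992 max dq/row 0.1602942966841372
-0.55 1.12 -0.02 -0.001 0.005 -0.074; -0.67 1.07 0.02 -0.002 0.005 -0.075; -0.66 1.07 0 -0.003 0.004 -0.075; -0.67 1.07 0 -0.003 0.004 -0.075; -0.67 1.06 -0.02 -0.003 0.004 -0.075; -0.67 1.07 -0.02 -0.004 0.003 -0.075; -0.67 1.07 -0.03 -0.004 0.004 -0.075; -0.67 1.07 -0.03 -0.004 0.003 -0.075; -0.67 1.06 -0.04 -0.004 0.002 -0.075; -0.67 1.07 -0.05 -0.004 0.003 -0.075
-0.67 1.07 -0.04 -0.005 0.002 -0.075; -0.67 1.07 -0.05 -0.005 0.001 -0.075; -0.67 1.07 -0.05 -0.004 0.002 -0.075; -0.67 1.07 -0.05 -0.005 0.001 -0.075; -0.67 1.06 -0.05 -0.005 0 -0.075; -0.67 1.07 -0.04 -0.005 0 -0.075; -0.68 1.07 -0.05 -0.005 0 -0.075; -0.67 1.07 -0.04 -0.005 0 -0.075; -0.67 1.07 -0.03 -0.005 -0.001 -0.075; -0.67 1.07 -0.03 -0.005 -0.002 -0.075
-0.67 1.07 -0.02 -0.005 -0.001 -0.075; -0.68 1.07 -0.02 -0.004 -0.002 -0.075; -0.67 1.07 -0.02 -0.005 -0.003 -0.075; -0.67 1.07 0 -0.004 -0.002 -0.075; 0 0 0 0 0 0; 0 0 0 0 0 0; 0 0 0 0 0 0; 0 0 0 0 0 0; 0 0 0 0 0 0; 0 0 0 0 0 0
```

View pics/w15.png

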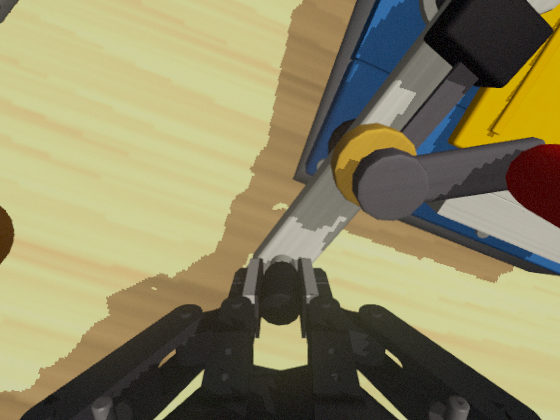

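Emit:
{"op": "carry_out", "data": {
  "plan": "-0.55 1.12 -0.02 -0.001 0.005 -0.074; -0.67 1.07 0.02 -0.002 0.005 -0.075; -0.66 1.07 0 -0.003 0.004 -0.075; -0.67 1.07 0 -0.003 0.004 -0.075; -0.67 1.06 -0.02 -0.003 0.004 -0.075; -0.67 1.07 -0.02 -0.004 0.003 -0.075; -0.67 1.07 -0.03 -0.004 0.004 -0.075; -0.67 1.07 -0.03 -0.004 0.003 -0.075; -0.67 1.06 -0.04 -0.004 0.002 -0.075; -0.67 1.07 -0.05 -0.004 0.003 -0.075"
}}

```text
time_s: 20.32
tcp_pos: [0.4877, 0.027, 0.1345]
eef_rot: [0.833, 0.506, 0.188, 0.122]
wrist_force: [-2.8, 4.3, 1.0]
finger_gap: 0.217
```

```bash
python3 - <<'E'
from path import *
st(); p,r=pose(); v=inhatch(p); print(v,"th",np.arctan2(-v[0],96-v[1]),np.hypot(v[0],96-v[1])); snap("scene","s16"); crop("s16","s16c",190,130,350,290,4)
E
```

```text
t 20.32 tcp [0.4877 0.027  0.1345] tx/ty/tz [[0.418, 0.888, 0.19], [0.796, -0.459, 0.394], [0.437, -0.013, -0.899]] F [-2.793   4.2729  1.0491] gap 0.217 q [ 0.6693 -0.1561 -0.8219  2.2675 -0.0508  0.5362 -0.6142]
[-147.0319   12.2302   65.8422] th 1.0529250199915492 169.22102802202951
```

View pics/s16c.png

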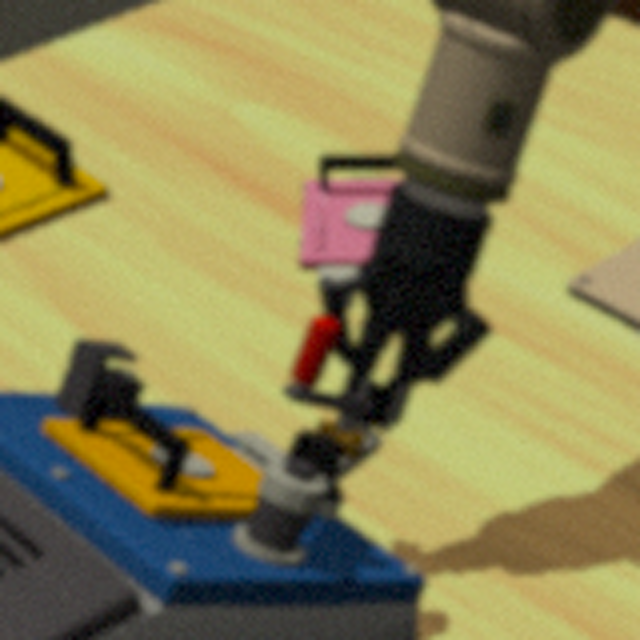

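Emit:
{"op": "carry_out", "data": {
  "plan": "-0.67 1.07 -0.04 -0.005 0.002 -0.075; -0.67 1.07 -0.05 -0.005 0.001 -0.075; -0.67 1.07 -0.05 -0.004 0.002 -0.075; -0.67 1.07 -0.05 -0.005 0.001 -0.075; -0.67 1.06 -0.05 -0.005 0 -0.075; -0.67 1.07 -0.04 -0.005 0 -0.075; -0.68 1.07 -0.05 -0.005 0 -0.075; -0.67 1.07 -0.04 -0.005 0 -0.075; -0.67 1.07 -0.03 -0.005 -0.001 -0.075; -0.67 1.07 -0.03 -0.005 -0.002 -0.075"
}}

```text
time_s: 21.2
tcp_pos: [0.5683, -0.0518, 0.1821]
eef_rot: [0.587, 0.771, 0.144, 0.202]
wrist_force: [-10.4, 4.5, 5.6]
finger_gap: 0.222
```

```bash
python3 - <<'E'
from path import *
st(); p,r=pose(); v=inhatch(p); th=np.arctan2(-v[0],96-v[1]); print(v,"th",th,np.hypot(v[0],96-v[1])); 
wps=[]
for t in np.linspace(th,-.02,8)[1:]:
    a=tcp(t,.6-t,.12*t/1.8,74); wps.append((a[0],a[1],1))
follow(p,r,wps)
E
```

```text
t 21.2 tcp [ 0.5683 -0.0518  0.1821] tx/ty/tz [[-0.229, 0.963, -0.142], [0.847, 0.269, 0.458], [0.48, -0.015, -0.877]] F [-10.3701   4.5054   5.648 ] gap 0.222 q [ 0.6389 -0.0227 -0.6193  2.086  -0.0113  0.5736  0.2931]
[-51.2716 -63.8973  65.5039] th 0.3102953484308193 167.9163815639148
rows 7 max shift 7.961783719745218 max turn 0.048104053883222773 margin 0.34770705976462546 max dq/row 0.04488241610915045
-0.44 0.64 -0.07 -0.005 -0.003 -0.035; -0.43 0.67 -0.01 -0.003 -0.001 -0.048; -0.44 0.66 -0.01 -0.003 -0.001 -0.047; -0.43 0.67 -0.01 -0.003 -0.001 -0.047; -0.43 0.67 -0.01 -0.002 -0.002 -0.047; -0.44 0.66 0 -0.003 -0.002 -0.047; -0.43 0.67 0 -0.003 -0.001 -0.047; 0 0 0 0 0 0; 0 0 0 0 0 0; 0 0 0 0 0 0
```

Emit:
{"op": "carry_out", "data": {
  "plan": "-0.44 0.64 -0.07 -0.005 -0.003 -0.035; -0.43 0.67 -0.01 -0.003 -0.001 -0.048; -0.44 0.66 -0.01 -0.003 -0.001 -0.047; -0.43 0.67 -0.01 -0.003 -0.001 -0.047; -0.43 0.67 -0.01 -0.002 -0.002 -0.047; -0.44 0.66 0 -0.003 -0.002 -0.047; -0.43 0.67 0 -0.003 -0.001 -0.047; 0 0 0 0 0 0; 0 0 0 0 0 0; 0 0 0 0 0 0"
}}

```text
time_s: 22.03
tcp_pos: [0.6117, -0.0611, 0.207]
eef_rot: [0.458, 0.851, 0.114, 0.229]
wrist_force: [-27.1, 1.9, 5.8]
finger_gap: 0.216
```

```bash
python3 - <<'E'
from path import *
st(); p,r=pose(); v=inhatch(p); th=np.arctan2(-v[0],96-v[1]); print(v,"th",th,np.hypot(v[0],96-v[1])); print(HR.inv().apply(robot.read_state()["wrist_force"]))
snap("wrist","w17");snap("scene","s17");crop("s17","s17c",190,130,350,290,4)
E
```

```text
t 22.03 tcp [ 0.6117 -0.0611  0.207 ] tx/ty/tz [[-0.475, 0.832, -0.286], [0.728, 0.554, 0.404], [0.494, -0.016, -0.869]] F [-27.1427   1.9453   5.7633] gap 0.216 q [ 0.6326  0.05   -0.6169  1.9729  0.0578  0.6114  0.5685]
[ -0.9872 -71.7873  65.222 ] th 0.005883400038856726 167.7902472480922
[-20.6674   1.0487  18.5872]
```

View pics/w17.png

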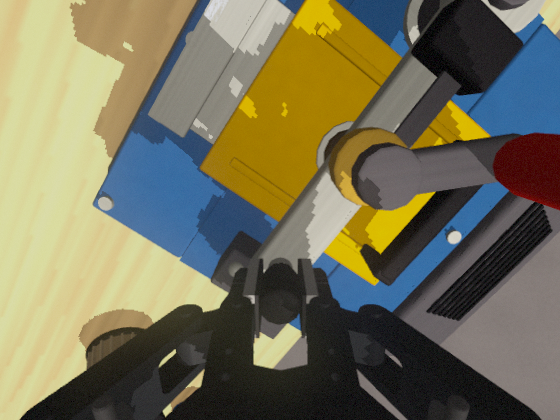

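View pics/s17c.png

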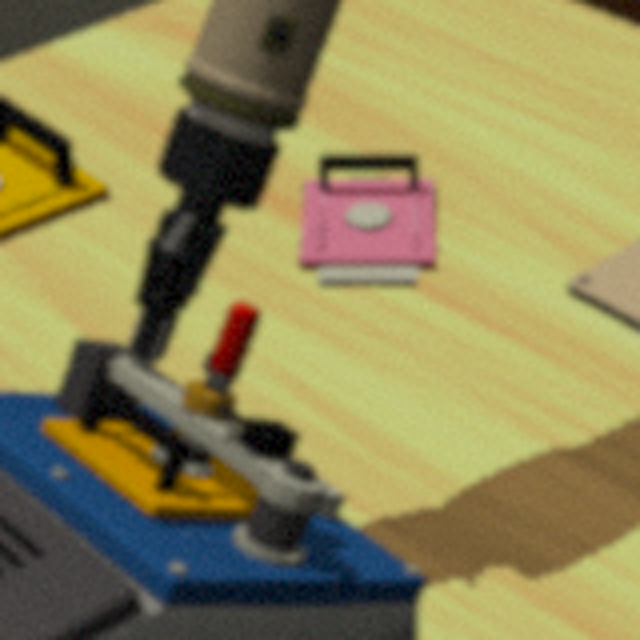

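The bar is in the keeper at about 0.006 rad with 20 N of resistance. I'll push 2 mm more to make sure of the click, then relax.

Emit:
{"op": "carry_out", "data": {
  "plan": "-0.06 0.08 0 0 0 0; -0.06 0.08 0 0 0 0; 0 0 0 0 0 0; 0 0 0 0 0 0; 0 0 0 0 0 0; 0 0 0 0 0 0; 0 0 0 0 0 0; 0 0 0 0 0 0; 0 0 0 0 0 0; 0 0 0 0 0 0"
}}

```text
time_s: 22.97
tcp_pos: [0.6118, -0.0612, 0.2069]
eef_rot: [0.459, 0.852, 0.113, 0.227]
wrist_force: [-37.5, 4.4, 10.7]
finger_gap: 0.221
```

```bash
python3 - <<'E'
from path import *
st(); p,r=pose(); v=inhatch(p); th=np.arctan2(-v[0],96-v[1]); print(v,"th",th,np.hypot(v[0],96-v[1])); print(HR.inv().apply(robot.read_state()["wrist_force"]))
E
```

```text
t 22.97 tcp [ 0.6118 -0.0612  0.2069] tx/ty/tz [[-0.476, 0.832, -0.284], [0.73, 0.554, 0.401], [0.491, -0.016, -0.871]] F [-37.5284   4.4418  10.679 ] gap 0.221 q [ 0.6316  0.0524 -0.6169  1.9695  0.0609  0.6164  0.566 ]
[ -0.9023 -71.8558  65.0491] th 0.005375520940233917 167.85819541399184
[-27.2703   3.2011  28.0756]
```

Emit:
{"op": "carry_out", "data": {
  "plan": "0.06 -0.08 0 0 0 0; 0.06 -0.08 0 0 0 0; 0.06 -0.08 0 0 0 0; 0 0 0 0 0 0; 0 0 0 0 0 0; 0 0 0 0 0 0; 0 0 0 0 0 0; 0 0 0 0 0 0; 0 0 0 0 0 0; 0 0 0 0 0 0"
}}

```text
time_s: 23.8
tcp_pos: [0.6116, -0.0611, 0.207]
eef_rot: [0.458, 0.851, 0.114, 0.23]
wrist_force: [-19.0, 2.3, 3.4]
finger_gap: 0.22
```

```bash
python3 - <<'E'
from path import *
st(); p,r=pose(); v=inhatch(p); th=np.arctan2(-v[0],96-v[1]); print(v,"th",th,np.hypot(v[0],96-v[1])); print(HR.inv().apply(robot.read_state()["wrist_force"]))
E
```

```text
t 23.8 tcp [ 0.6116 -0.0611  0.207 ] tx/ty/tz [[-0.475, 0.832, -0.286], [0.727, 0.554, 0.405], [0.496, -0.016, -0.868]] F [-18.964    2.3196   3.437 ] gap 0.22 q [ 0.6332  0.0486 -0.617   1.9748  0.0562  0.6085  0.5697]
[ -1.0708 -71.7823  65.2891] th 0.006381741710700374 167.7857061333184
[-14.7621   1.6927  12.4916]
```

Emit:
{"op": "carry_out", "data": {
  "plan": "0 0 0 0 0 0; 0 0 0 0 0 0; 0 0 0 0 0 0; 0 0 0 0 0 0; 0 0 0 0 0 0; 0 0 0 0 0 0; 0 0 -2 0 0 0; 0 0 -2.5 0 0 0; 0 0 -3 0 0 0; 0 0 -3 0 0 0",
  "hand": 0.6
}}

```text
time_s: 24.63
tcp_pos: [0.5614, -0.06, 0.3017]
eef_rot: [0.457, 0.85, 0.116, 0.234]
wrist_force: [0.3, 0.0, -0.6]
finger_gap: 0.598
```

```bash
python3 - <<'E'
from path import *
st(); p,r=pose(); v=inhatch(p); print(v)
# view pose: canonical, looking at crank & tab
follow(p,r,[(hp([-30,-30,215]),rot(0),7)])
E
```

```text
t 24.63 tcp [ 0.5614 -0.06    0.3017] tx/ty/tz [[-0.473, 0.832, -0.291], [0.723, 0.555, 0.411], [0.503, -0.016, -0.864]] F [ 0.3184  0.0085 -0.6329] gap 0.598 q [ 0.6731 -0.1778 -0.5694  1.9555 -0.1689  0.8131  0.7528]
[  2.8132 -72.2673 172.4133]
rows 7 max shift 9.85393322486001 max turn 0.0890056178002265 margin 0.14713334046657878 max dq/row 0.0878180039777744
0.76 -0.03 -0.61 0.001 0 0.088; 0.76 -0.1 -0.61 0 0 0.088; 0.74 -0.16 -0.61 0.001 0 0.089; 0.73 -0.23 -0.61 0.001 0 0.088; 0.71 -0.3 -0.61 0 0.001 0.088; 0.67 -0.35 -0.61 0.001 0 0.088; 0.65 -0.42 -0.61 0 0 0.088; 0 0 0 0 0 0; 0 0 0 0 0 0; 0 0 0 0 0 0
```

Emit:
{"op": "carry_out", "data": {
  "plan": "0.76 -0.03 -0.61 0 0 0.088; 0.76 -0.1 -0.61 0 0 0.088; 0.74 -0.16 -0.61 0 0 0.088; 0.73 -0.23 -0.61 0 0 0.088; 0.71 -0.3 -0.61 0 0 0.088; 0.67 -0.35 -0.61 0 0 0.088; 0.65 -0.42 -0.61 0 0 0.088; 0 0 0 0 0 0; 0 0 0 0 0 0; 0 0 0 0 0 0"
}}

```text
time_s: 25.47
tcp_pos: [0.514, -0.0169, 0.3213]
eef_rot: [0.693, 0.672, 0.181, 0.188]
wrist_force: [0.6, 0.1, 0.1]
finger_gap: 0.598
```

```bash
python3 - <<'E'
from path import *
st(); im,c=snap("wrist","w18"); p,r=pose(); print(inhatch(p)); crop("w18","w18c",180,40,420,260,3.2)
for cr in (.7,.8,.9): print(cr,c.proj(hp([45*np.sin(cr),45*np.cos(cr),140-8*cr/6.283])))
print("knob",c.proj(hp([0,-72,88])),"axis",c.proj(hp([0,0,80])))
E
```

```text
t 25.47 tcp [ 0.514  -0.0169  0.3213] tx/ty/tz [[0.03, 1.0, -0.002], [0.863, -0.025, 0.504], [0.504, -0.017, -0.864]] F [0.6425 0.0699 0.128 ] gap 0.598 q [ 0.7432 -0.3514 -0.6481  2.0147 -0.2924  0.8912  0.163 ]
[-29.7531 -30.8094 213.6338]
0.7 [[364.9109 141.7115]]
0.8 [[369.2061 146.2943]]
0.9 [[372.943  151.2831]]
knob [[309.593  250.5365]] axis [[311.551  174.6861]]
```

View pics/w18c.png

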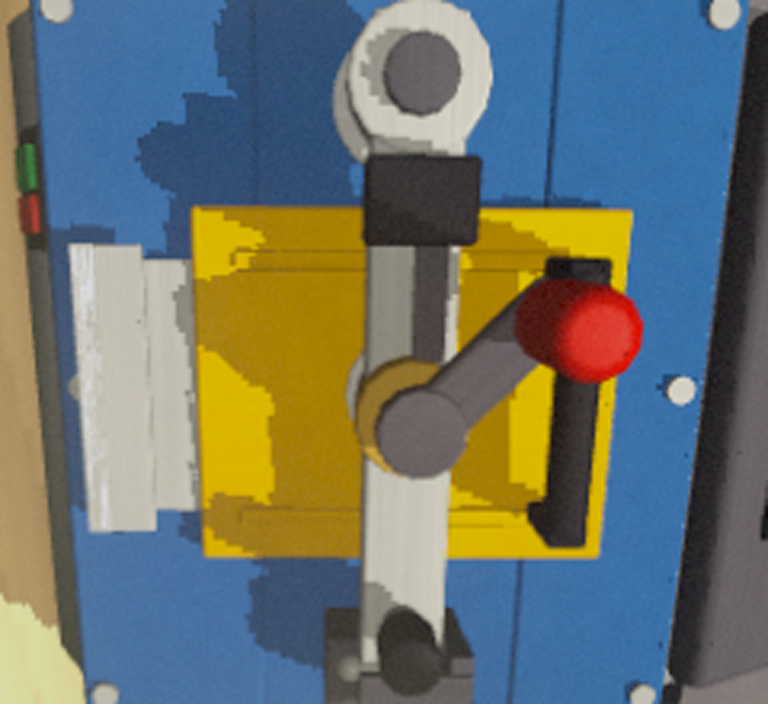

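The bar is locked in the keeper with the spring ball visible behind its down-slope side at w18c (348,668). The red grip top is at w18 (366,145), so the crank is at about 0.77 rad. Going for the grip.

```bash
cat > crank.py <<'E'
from path import *
def gp(c,z0=118): return hp([45*np.sin(c),45*np.cos(c),z0-8-8*c/(2*np.pi)])
E
python3 - <<'E'
from crank import *
p,r=pose()
a=follow(p,r,[(hp([31.3,32.3,165]),rot(0),5),(gp(.77),rot(0),5)])
q=robot.read_state()["qpos"]
for c in np.arange(.77,7.4,.6):
    q,e,an=ik(gp(c),rot(0),q); print(round(c,2),q.round(2),round(e,2),np.minimum(q-LO,HI-q).min().round(2))
E
```

```text
rows 10 max shift 20.090793911640226 max turn 0.001414213562373095 margin 0.18818717763596887 max dq/row 0.08683407664430312
1.26 1.22 0.98 0.001 0 0.001; 1.26 1.22 0.97 0.001 0 0; 1.26 1.22 0.98 0.001 0 0.001; 1.26 1.22 0.97 0.001 0 0; 1.26 1.22 0.98 0.001 0 0.001; 0 0.01 1.12 0 0 0; 0 0 1.12 0 0 0; 0 0 1.12 0 0 0; 0 0 1.12 0 0 0; 0 0 1.11 0 0 0
0.77 [ 0.55  0.02 -0.75  1.88  0.19  0.74 -0.34] 0.01 0.52
1.37 [ 0.58  0.04 -0.73  1.86  0.17  0.75 -0.28] 0.0 0.54
1.97 [ 0.61  0.03 -0.71  1.87  0.12  0.73 -0.19] 0.0 0.53
2.57 [ 0.64 -0.   -0.68  1.91  0.05  0.71 -0.11] 0.0 0.5
3.17 [ 0.65 -0.05 -0.66  1.98 -0.01  0.68 -0.05] 0.0 0.44
3.77 [ 0.65 -0.1  -0.67  2.04 -0.04  0.65 -0.04] 0.0 0.38
4.37 [ 0.63 -0.12 -0.7   2.08 -0.04  0.63 -0.09] 0.0 0.34
4.97 [ 0.62 -0.12 -0.75  2.08  0.01  0.64 -0.19] 0.0 0.34
5.57 [ 0.61 -0.08 -0.8   2.04  0.09  0.65 -0.29] 0.0 0.38
6.17 [ 0.59 -0.03 -0.81  1.97  0.17  0.69 -0.36] 0.0 0.45
6.77 [ 0.59  0.02 -0.81  1.91  0.22  0.72 -0.37] 0.0 0.51
7.37 [ 0.6   0.05 -0.79  1.86  0.21  0.73 -0.33] 0.0 0.55
```

Emit:
{"op": "carry_out", "data": {
  "plan": "1.26 1.22 0.98 0.001 0 0.001; 1.26 1.22 0.97 0.001 0 0; 1.26 1.22 0.98 0.001 0 0.001; 1.26 1.22 0.97 0.001 0 0; 1.26 1.22 0.98 0 0 0; 0 0 0 0 0 0; 0 0 0 0 0 0; 0 0 0 0 0 0; 0 0 0 0 0 0; 0 0 0 0 0 0"
}}

```text
time_s: 26.35
tcp_pos: [0.5928, 0.0432, 0.3098]
eef_rot: [0.695, 0.671, 0.18, 0.187]
wrist_force: [-0.4, 0.1, -1.1]
finger_gap: 0.595
```

```bash
python3 - <<'E'
from crank import *
p,r=pose(); im,c=snap("wrist","w19"); print(inhatch(p),c.proj(hp([31.3,32.3,139])))
follow(p,r,[(gp(.77),rot(0),5)])
E
```

```text
[ 31.1037  31.9133 165.4278] [[279.4073 259.8928]]
rows 5 max shift 11.300884921102416 max turn 0.001414213562373095 margin 0.41206029904054586 max dq/row 0.048063066777064456
0.01 0 1.13 0 0 0; 0.01 0.01 1.13 0 0.001 0; 0.01 0 1.12 0.001 0 -0.001; 0 0.01 1.13 0 0 0; 0.01 0 1.13 0 0 0; 0 0 0 0 0 0; 0 0 0 0 0 0; 0 0 0 0 0 0; 0 0 0 0 0 0; 0 0 0 0 0 0
```

View pics/w19.png

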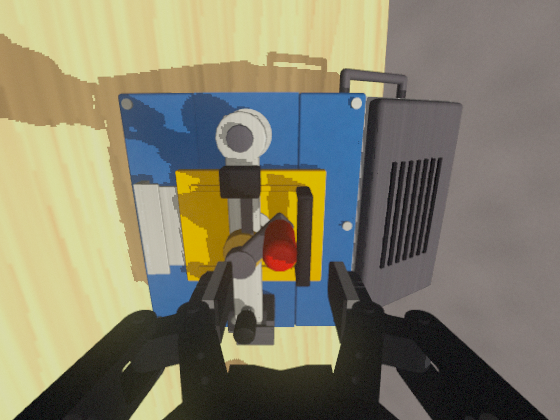

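The grip is centred between the jaws at w19 (280,255), matching the prediction of (279,260). Descending and closing.

Emit:
{"op": "carry_out", "data": {
  "plan": "0.01 0 1.13 0 0 0; 0.01 0.01 1.13 0 0 0; 0.01 0 1.12 0 0 0; 0 0.01 1.13 0 0 0; 0.01 0 1.13 0 0 0; 0 0 0 0 0 0; 0 0 0 0 0 0; 0 0 0 0 0 0; 0 0 0 0 0 0; 0 0 0 0 0 0"
}}

```text
time_s: 27.23
tcp_pos: [0.6215, 0.0434, 0.2619]
eef_rot: [0.694, 0.671, 0.18, 0.187]
wrist_force: [-0.2, 0.9, -1.7]
finger_gap: 0.599
```

Emit:
{"op": "carry_out", "data": {
  "plan": "0 0 0 0 0 0; 0 0 0 0 0 0; 0 0 0 0 0 0; 0 0 0 0 0 0; 0 0 0 0 0 0; 0 0 0 0 0 0; 0 0 0 0 0 0; 0 0 0 0 0 0; 0 0 0 0 0 0; 0 0 0 0 0 0",
  "hand": 0,
  "squeeze": 45
}}

```text
time_s: 28.07
tcp_pos: [0.6212, 0.0433, 0.2612]
eef_rot: [0.694, 0.671, 0.18, 0.186]
wrist_force: [-6.5, -1.4, 4.6]
finger_gap: 0.242
```

```bash
python3 - <<'E'
from crank import *
st(); p,r=pose(); v=inhatch(p); print(v, "c",np.arctan2(v[0],v[1]),np.hypot(v[0],v[1])); snap("wrist","w20")
c0=np.arctan2(v[0],v[1])
follow(p,r,[(gp(c),rot(0),1) for c in c0+.25*np.arange(1,21)])
E
```

```text
t 28.07 tcp [0.6212 0.0433 0.2612] tx/ty/tz [[0.034, 0.999, -0.0], [0.865, -0.029, 0.5], [0.5, -0.017, -0.866]] F [-6.5105 -1.3533  4.6041] gap 0.242 q [ 0.8037  0.0413 -1.0112  1.875   0.2235  0.7437 -0.3581]
[ 31.4068  32.8974 109.1004] c 0.7622217237172397 45.48213438861623
rows 20 max shift 11.293803610830144 max turn 0.001414213562373095 margin 0.3428494934760353 max dq/row 0.055995169211689684
-0.9 0.68 0.04 0 0.001 -0.001; -1.02 0.47 0.03 0 0 0; -1.11 0.2 0.03 0 0 0; -1.12 -0.07 0.04 0 0 0; -1.06 -0.35 0.03 0 0 0; -0.95 -0.61 0.03 0 0 0; -0.77 -0.81 0.03 0 0 0; -0.54 -0.99 0.03 0 0 0; -0.28 -1.08 0.03 0 0 0; -0.01 -1.12 0.03 0 0 0
0.28 -1.09 0.04 0 0 0; 0.53 -0.99 0.03 0 0 0; 0.76 -0.82 0.03 0 0 0; 0.95 -0.61 0.03 0 0 0; 1.06 -0.36 0.03 0 0 0; 1.12 -0.09 0.03 0 0 0; 1.1 0.2 0.04 0 0 0; 1.02 0.46 0.03 0 0 0; 0.88 0.7 0.03 0 0 0; 0.68 0.9 0.03 0 0 0
```

View pics/w20.png

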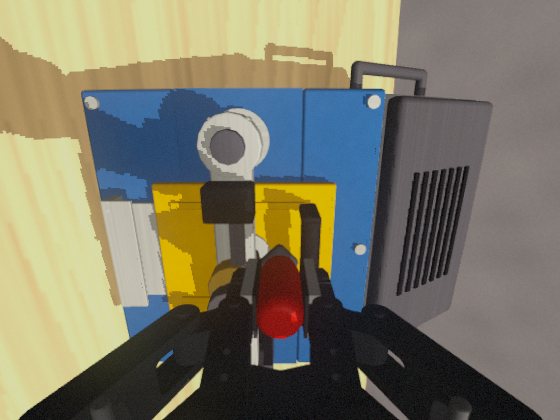

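Emit:
{"op": "carry_out", "data": {
  "plan": "-0.9 0.68 0.04 0 0 0; -1.02 0.47 0.03 0 0 0; -1.11 0.2 0.03 0 0 0; -1.12 -0.07 0.04 0 0 0; -1.06 -0.35 0.03 0 0 0; -0.95 -0.61 0.03 0 0 0; -0.77 -0.81 0.03 0 0 0; -0.54 -0.99 0.03 0 0 0; -0.28 -1.08 0.03 0 0 0; -0.01 -1.12 0.03 0 0 0"
}}

```text
time_s: 28.95
tcp_pos: [0.5891, -0.0325, 0.2407]
eef_rot: [0.694, 0.671, 0.181, 0.187]
wrist_force: [0.5, 3.8, 3.5]
finger_gap: 0.244
```

```bash
python3 - <<'E'
from crank import *
st(); p,r=pose(); v=inhatch(p); c0=np.arctan2(v[0],v[1])%(2*np.pi); print(v, "c",c0,np.hypot(v[0],v[1]),HR.inv().apply(robot.read_state()["wrist_force"])) 
follow(p,r,[(gp(c),rot(0),1) for c in np.linspace(3.26,5.76,11)[1:]])
E
```

```text
t 28.95 tcp [ 0.5891 -0.0325  0.2407] tx/ty/tz [[0.033, 0.999, 0.001], [0.864, -0.029, 0.503], [0.502, -0.016, -0.864]] F [0.4789 3.7994 3.5497] gap 0.244 q [ 0.9454 -0.0599 -0.9381  1.9814 -0.0482  0.6694 -0.0084]
[ -4.5106 -43.9027 106.1449] c 3.2439743687633387 44.133830709897715 [2.0808 3.8131 2.8975]
rows 10 max shift 11.86844555954991 max turn 0.0031622776601683794 margin 0.3433891249589962 max dq/row 0.05733478052978831
0.19 -1.17 0.06 0.003 -0.001 0; 0.53 -0.99 0.03 0 0 0; 0.76 -0.82 0.03 0 0 0; 0.94 -0.62 0.03 0 0 0; 1.06 -0.36 0.03 0 0 0; 1.12 -0.09 0.04 0 0 0; 1.11 0.2 0.03 0 0 0; 1.02 0.46 0.03 0 0 0; 0.88 0.69 0.03 0 0 0; 0.68 0.9 0.03 0 0 0
```

Emit:
{"op": "carry_out", "data": {
  "plan": "0.22 -1.12 0.05 0.001 0 0; 0.53 -0.99 0.03 0 0 0; 0.76 -0.82 0.03 0 0 0; 0.94 -0.62 0.03 0 0 0; 1.06 -0.36 0.03 0 0 0; 1.12 -0.09 0.04 0 0 0; 1.11 0.2 0.03 0 0 0; 1.02 0.46 0.03 0 0 0; 0.88 0.69 0.03 0 0 0; 0.68 0.9 0.03 0 0 0"
}}

```text
time_s: 29.78
tcp_pos: [0.5788, 0.0544, 0.2315]
eef_rot: [0.693, 0.673, 0.181, 0.187]
wrist_force: [-29.8, 5.4, 37.7]
finger_gap: 0.241
```

```bash
python3 - <<'E'
from crank import *
st(); p,r=pose(); v=inhatch(p); c0=np.arctan2(v[0],v[1])%(2*np.pi); print(v, "c",c0,np.hypot(v[0],v[1]),HR.inv().apply(robot.read_state()["wrist_force"])) 
follow(p,r,[(gp(c),rot(0),1) for c in np.linspace(c0,6.9,8)[1:]])
E
```

```text
t 29.78 tcp [0.5788 0.0544 0.2315] tx/ty/tz [[0.03, 1.0, -0.002], [0.864, -0.025, 0.502], [0.502, -0.016, -0.865]] F [-29.8385   5.4034  37.7097] gap 0.241 q [ 0.9474 -0.0842 -1.1255  2.0029  0.0625  0.6618 -0.2653]
[-20.451   42.6195 104.7835] c 5.835787105558046 47.272246539494176 [-7.1264  4.416  47.6579]
rows 7 max shift 7.694803441284254 max turn 0.005 margin 0.31606389855423056 max dq/row 0.054359945536636846
0.04 0.73 0.24 0.003 0 0.004; 0.15 0.67 0.02 0 0 0; 0.05 0.68 0.02 0 0 0; -0.06 0.68 0.02 0 0 0; -0.16 0.67 0.02 0 0 0; -0.26 0.63 0.02 0 0 0; -0.35 0.59 0.02 0 0 0; 0 0 0 0 0 0; 0 0 0 0 0 0; 0 0 0 0 0 0
```

After the foot met the cover the crank stopped descending while I kept moving down, so it pushes back at 48 N. I'll raise about 3.5 mm and continue at constant height.

```bash
python3 - <<'E'
from crank import *
p=gp(5.76); r=rot(0)
def g2(c,z): return hp([45*np.sin(c),45*np.cos(c),z])
follow(p,r,[(g2(5.76,104.4),r,1),(g2(5.76,106),r,1)]+[(g2(c,106),r,1) for c in np.linspace(5.76,6.9,7)[1:]],check=False)
E
```

```text
rows 8 max shift 8.570297544426332 max turn 0.0 margin 9 max dq/row 0
0 0 -0.17 0 0 0; 0 0 -0.16 0 0 0; 0.35 0.78 0 0 0 0; 0.21 0.83 0 0 0 0; 0.04 0.85 0 0 0 0; -0.12 0.84 0 0 0 0; -0.28 0.81 0 0 0 0; -0.43 0.74 0 0 0 0; 0 0 0 0 0 0; 0 0 0 0 0 0
```

Emit:
{"op": "carry_out", "data": {
  "plan": "0 0 -0.17 0 0 0; 0 0 -0.16 0 0 0; 0 0 0 0 0 0; 0 0 0 0 0 0; 0.35 0.78 0 0 0 0; 0.21 0.83 0 0 0 0; 0.04 0.85 0 0 0 0; 0 0 0 0 0 0; 0 0 0 0 0 0; 0 0 0 0 0 0"
}}

```text
time_s: 30.62
tcp_pos: [0.5981, 0.0571, 0.2438]
eef_rot: [0.694, 0.672, 0.181, 0.186]
wrist_force: [0.4, 5.9, 1.3]
finger_gap: 0.242
```

```bash
python3 - <<'E'
from crank import *
st(); p,r=pose(); v=inhatch(p); c0=np.arctan2(v[0],v[1])%(2*np.pi); print(v, "c",c0,np.hypot(v[0],v[1]),HR.inv().apply(robot.read_state()["wrist_force"])) 
snap("wrist","w21"); snap("scene","s21"); crop("s21","s21c",190,130,350,290,4)
E
```

```text
t 30.62 tcp [0.5981 0.0571 0.2438] tx/ty/tz [[0.032, 0.999, 0.001], [0.865, -0.029, 0.501], [0.501, -0.015, -0.866]] F [0.3548 5.8516 1.3343] gap 0.242 q [ 0.9529 -0.0117 -1.1635  1.9423  0.1717  0.6998 -0.349 ]
[  2.3406  45.9212 105.8546] c 0.050926273958705824 45.98081664928941 [0.807  5.8601 1.0748]
```

View pics/w21.png

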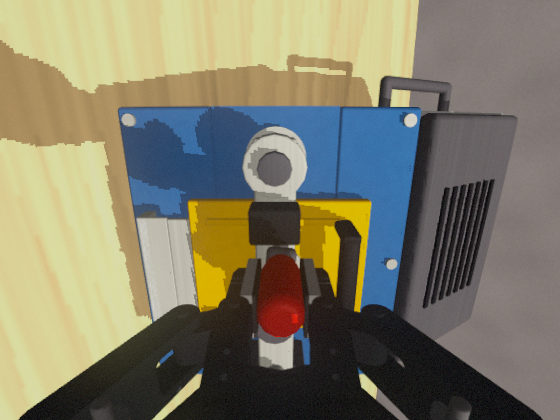

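View pics/s21c.png

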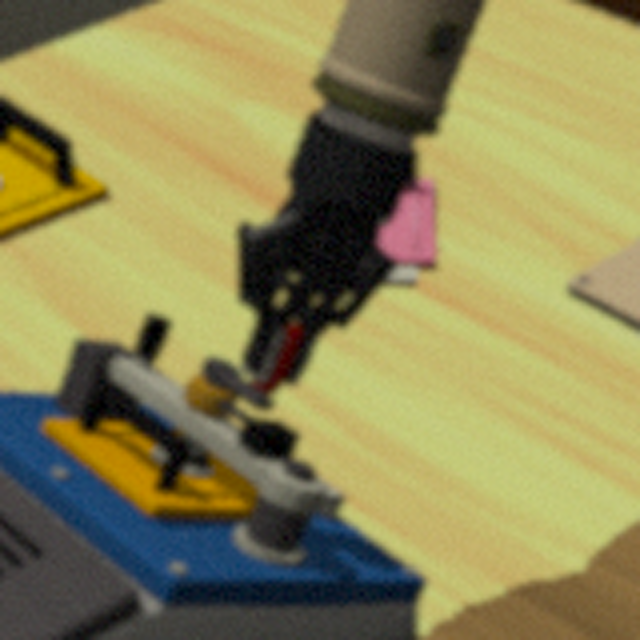

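At about 6.33 rad there's no tab yet: nothing sticks out to the right of the case at w21 (275,222). Turning on to 6.9.

Emit:
{"op": "carry_out", "data": {
  "plan": "-0.12 0.84 0 0 0 0; -0.28 0.81 0 0 0 0; -0.43 0.74 0 0 0 0; 0 0 0 0 0 0; 0 0 0 0 0 0; 0 0 0 0 0 0; 0 0 0 0 0 0; 0 0 0 0 0 0; 0 0 0 0 0 0; 0 0 0 0 0 0"
}}

```text
time_s: 31.55
tcp_pos: [0.6183, 0.0472, 0.2557]
eef_rot: [0.694, 0.671, 0.18, 0.186]
wrist_force: [1.5, 3.5, 5.0]
finger_gap: 0.244
```

```bash
python3 - <<'E'
from crank import *
st(); p,r=pose(); v=inhatch(p); c0=np.arctan2(v[0],v[1])%(2*np.pi); print(v, "c",c0,np.hypot(v[0],v[1]),HR.inv().apply(robot.read_state()["wrist_force"])) 
snap("wrist","w22")
E
```

```text
t 31.55 tcp [0.6183 0.0472 0.2557] tx/ty/tz [[0.033, 0.999, 0.0], [0.865, -0.029, 0.5], [0.5, -0.017, -0.866]] F [1.5093 3.4664 5.0043] gap 0.244 q [ 0.9408  0.0575 -1.1621  1.8847  0.2577  0.7367 -0.3879]
[ 26.0093  36.6721 105.8267] c 0.6169002368977243 44.95918278675955 [3.7095 3.5144 3.6368]
```

View pics/w22.png

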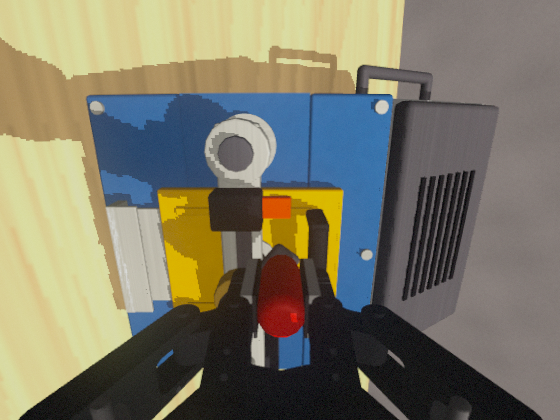

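The tab is out: orange at w22 (276,207), up-slope of the case, with the crank at about 6.9 rad. Stopping here, releasing and backing straight off.

Emit:
{"op": "carry_out", "data": {
  "plan": "0 0 0 0 0 0; 0 0 0 0 0 0; 0 0 0 0 0 0; 0 0 0 0 0 0; 0 0 0 0 0 0; 0 0 0 0 0 0; 0 0 0 0 0 0; 0 0 -1 0 0 0; 0 0 -2 0 0 0; 0 0 -2 0 0 0",
  "hand": 0.6
}}

```text
time_s: 32.43
tcp_pos: [0.5926, 0.0482, 0.2984]
eef_rot: [0.694, 0.672, 0.18, 0.185]
wrist_force: [-0.3, -0.4, -0.6]
finger_gap: 0.604
```

Emit:
{"op": "carry_out", "data": {
  "plan": "0 0 -2 0 0 0; 0 0 -2 0 0 0; -1.5 -1 -1.5 0 0 0; -1.5 -1 -1.5 0 0 0; -1.5 -1 -1 0 0 0; -1.5 -1 0 0 0 0; 0 0 0 0 0 0; 0 0 0 0 0 0; 0 0 0 0 0 0; 0 0 0 0 0 0"
}}

```text
time_s: 33.27
tcp_pos: [0.517, -0.0089, 0.348]
eef_rot: [0.694, 0.672, 0.18, 0.186]
wrist_force: [0.6, 0.1, -0.3]
finger_gap: 0.598
```

```bash
python3 - <<'E'
from crank import *
st(); p,r=pose(); print(inhatch(p)); im,c=snap("wrist","w23"); snap("scene","s23"); snap("top","t23"); crop("s23","s23c",120,130,330,290,3.6)
print(c.proj(hp([-88,50,16])),c.proj(hp([-88,-50,16])))
E
```

```text
t 33.27 tcp [ 0.517  -0.0089  0.348 ] tx/ty/tz [[0.033, 0.999, 0.0], [0.866, -0.028, 0.5], [0.499, -0.016, -0.866]] F [ 0.5645  0.0605 -0.256 ] gap 0.598 q [ 0.8742 -0.3806 -0.7397  1.9529 -0.353   0.9639  0.1975]
[-13.9614 -22.7028 235.5146]
[[214.8889 124.2131]] [[220.3172 207.7203]]
```

View pics/w23.png

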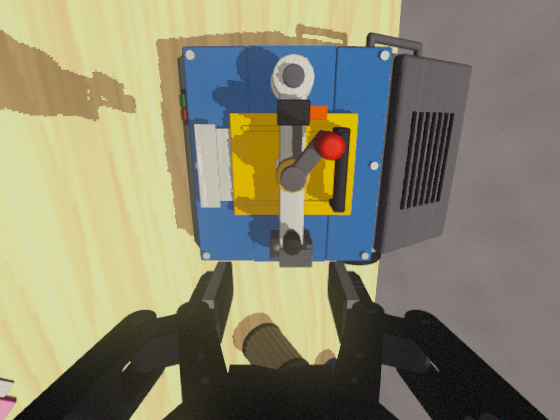

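View pics/s23c.png

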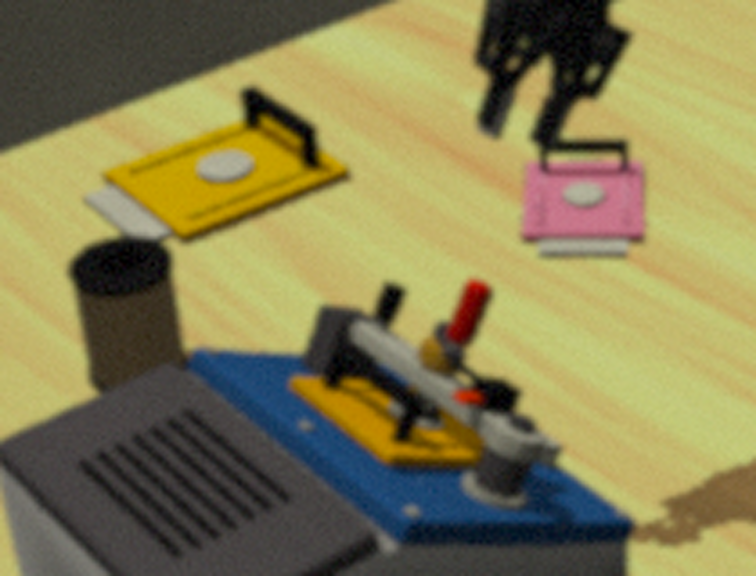

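View pics/t23.png

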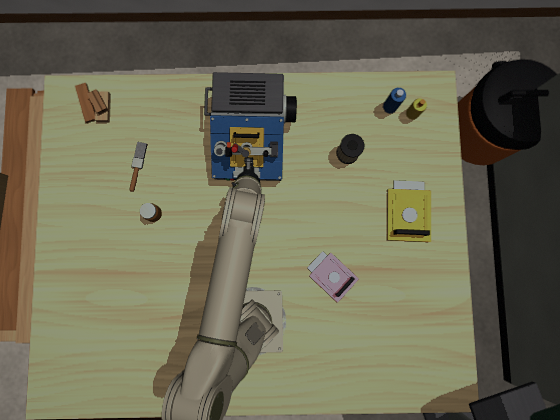

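The tab is out at w23 (318,113), the bar lies straight across in its keeper, and the cover is flat. In the top view the jar (150,212), brush (137,165) and filter (350,150) are where they started. The arm is clear with zero contact force. Handing in.

```bash
python3 - <<'E'
from plant import robot
print(robot.hand_in()); s=robot.read_state(); print(s["time_s"],s["wrist_force"])
E
```

```text
the job is handed in; nothing more can be done
None
the job is handed in; nothing more can be done
```

I put the small yellow hatch cover back on, clamped it until the orange tab popped out, and handed the job in at about 33 s of the 69 s allowed. No verdict was reported.

- **Cover:** I hooked its lip under the ledge at 15° open, then swung it shut. My last pose reading showed it flat to about 0.03°, with the lip about 11 mm under the ledge.
- **Clamp bar:** It rested at about 0.006 rad against a hard stop. The spring ball was visible behind it.
- **Crank:** I stopped at about 6.9 rad, about 0.2 rad past the nominal 6.7 where the tab pops. The tab was out when I looked there, and still held in when I looked at about 6.3 rad. I never measured the nut's lift. From the crank angle it should be about 4.3 mm, inside the 3–8 mm limits.
- **Final look:** After letting go, the tab was still out and the cover still shut. The jar, brush and old filter were at their starting pixels, and the arm was clear with about zero contact force.
- **What disagreed:** The wrist camera read depths about 3.5 mm too far, so I corrected for it; contact with the gasket agreed with the correction. While cranking, I followed the grip too low after the foot met the cover and pushed on it with about 48 N. I raised the tool at once, and the force dropped to a few newtons.

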